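Gauge two chair-foot ferrules and sort them

ROBOT

A 6-joint arm with a two-finger parallel gripper is mounted at the origin on a cart in front of the work surface, level with it; the furniture and walls round the work are solid. World frame = base frame: x ahead of the robot, y to its left, z up, the work surface at z = 0. Lengths are in m, angles in rad, forces in N, time in s.
With the tool pointing down it reaches from about 0.325 to 0.775 m from the base axis. Payload 5.5 kg.
Tool frame: the origin (TCP) lies on the centre line of the jaws, within the pads' length; the fingertips stand 11 mm ahead of it and the grasp point (between the pads) lies 8 mm behind it; z points along the fingers, y is the line along which they close (so a half turn about z gives the same grasp; the last joint's range is limited). The gripper opens to 88 mm and grips with 3 to 60 N. Pads are 20 mm wide; open, the fingers measure 115 mm over their backs; the gripper's body (75 mm by 178 mm) begins 61 mm behind the grasp point.
Start: joints at [-1.363, 0.091, 1.231, -0, 1.82, -0.057], TCP at [0.157, -0.579, 0.234] pointing down, gripper open.
Joint ranges: [-2.87, 2.87], [-0.86, 2.18], [0.17, 2.46], [-1.51, 4.65], [0.06, 2.69], [-2.65, 2.65]. Speed limits (rad/s): [2.57, 2.57, 3.01, 3.14, 3.14, 3.14].

INTERFACE

Orientations are given as a rotation vector (axis times angle).
In Python, from station import status, optics, order gives the robot as it stands.
- The arm moves only by the tool move_arm, never from a script. Its argument "plan" is a list of rows, each a list of 7 numbers: the shift along the tool's x, y, z in units of 25 mm (1.0 is 25 mm), then the turn, a rotation vector about the tool's x, y, z in units of 5 degrees (1.0 is 5 degrees), then the opening, from 0 (shut) to 1 (fully open). In form: [[x, y, z, wx, wy, wz, jaw], ...]. A call has 1 to 10 rows; each row shifts and turns the commanded pose from where the row before left it, along the tool's axes as they then stand; what a row does not reach is not made up. A row lasts 1/12 s, in which the tool goes at most 41.7 mm and 7.16 degrees, less where a joint would pass 70% of its speed; a pose out of reach is approached as far as the arm can. A call is refused whole if a number of a shift passes 1 or a number of a turn 1, either way. A call with a gripper value outside its range is refused whole. The fingers move at their own pace and stop on an object; the grip force is fixed at half the most. Time passes only in rows, so rows that do not move let the fingers close. It gives the time, the measured TCP pose, the force, the opening and the grip force at its end, in the units of the state.
- status.sense(): the state, without advancing time (a new reading comes with each control period).
- optics.get_image(name): name is "side" or "top" or "wrist"; returns the picture (400x640x3 uint8, red, green, blue); there is no depth.
- optics.camera_model(name): a dict with "fx", "fy", "cx", "cy" (pixels), "dist" ([k1, k2, p1, p2, k3] as OpenCV has them; the pictures are not rectified), "view" (4x4, takes a point from world to camera coordinates). Camera axes: x right, y down, z forward; pixel columns grow to the right and rows downward; lengths in m; the calibration is good to about 2 mm. A picture is of the moment at which its call begins: read the wrist's pose just before it. camera_model takes no time and is no camera call; for the wrist camera it gives the pose at the moment of the call.
- order.sign_off(): hands the job in; it is judged then, once.
The state is a dict: "t": time; "joint_positions": joint angles; "joint_vel": joint speeds; "tau": joint torques, N m; "ee_pos": TCP position; "orientation": TCP orientation; "ft_force": force on the tool from outside, world axes, zero at the start; "wrist_torque": the same for the moment, N m; "width": finger opening in m; "finger_force": force on a finger pad.
Only numpy, scipy, OpenCV 4.12 (cv2) and the standard library are available. Lean on these libraries where they do the work, as an engineer would, in place of code of your own. Each camera call takes 0.05 s, during which the arm holds its last target. There are 200 camera calls.

TASK

Test the two grey chair-foot ferrules one at a time on the leaning gauge pin: slide the ferrule's open end over the pin, gently and without forcing, until it stops, and put it away before testing the other. A ferrule that goes all the way down to the pin's shoulder is good and is stood upright, open end down, in the round dish; one that stops well short (a web was left in its bore) is stood the same way in the square tray. Good or bad may be none, one or both of them; let go of them and leave the eraser, tape roll and remote control where they are.

Things in the scene. Friction and masses are not known exactly. Their poses are not given: they have to be found in the camera images.
- ferrule_1: one of two like grey plastic chair-leg end caps: sleeve 100 high, 48 across, flange 54 across on the top 10 mm; closed on top, standing on its open end, bore 27 across, up to 86 deep. Origin: centre of the open mouth; z along the sleeve to the closed end. Unseen inside, a plastic web may close the bore at any depth from 22 mm in, or not at all: by chance, whatever the name
- ferrule_2: one of two like grey plastic chair-leg end caps: sleeve 100 high, 48 across, flange 54 across on the top 10 mm; closed on top, standing on its open end, bore 27 across, up to 86 deep. Origin: centre of the open mouth; z along the sleeve to the closed end. Unseen inside, a plastic web may close the bore at any depth from 22 mm in, or not at all: by chance, whatever the name
- gauge_pin: fixed steel pin, 20 across, 60 long, last 10 mm tapered to 10 across, on an aluminium shoulder 56 across; leans 30 degrees from vertical. Origin: centre of the shoulder face, 62 mm above the worktop; z along the pin to its tip, y level. A clear ferrule's mouth comes down to the shoulder (z = 0); a blocked one stops with its mouth up to 38 mm above it
- gauge: the gauge's fixed steel foot, 130 x 100 x 12; origin on the worktop below the shoulder's centre; the pin leans to its -x side
- dish: fixed round steel dish for good ferrules, 150 across, rim 20 high, wall and floor 5 thick; room for both ferrules side by side; origin at the centre of its underside, on the worktop
- tray: fixed square wooden tray for blocked ferrules, 150 x 150, rim 20 high, wall and floor 5 thick; room for both ferrules side by side; origin at the centre of its underside, on the worktop
- eraser: blue and white eraser, 23 x 52 x 12 mm; a bystander, not to be moved
- tape_roll: roll of brown tape, 92 mm across, 48 mm high; a bystander, not to be moved
- remote: black remote control lying flat, 173 x 45 x 19 mm; a bystander, not to be moved
Not all that is in view belongs to the job. Leave any blue or purple look-alike of the ferrule_1 alone.

How it is judged:
On the way, in this order (a step that is already met when the one before it is completed fails the run):
1. a ferrule is slid onto the gauge pin until it stops (at the shoulder, or at its web) (((angle between the z axis of ferrule_1 and the z axis of gauge_pin, either way round below 0.2 rad and x of ferrule_1 in the frame of gauge_pin between -0.01 and 0.01 m and y of ferrule_1 in the frame of gauge_pin between -0.01 and 0.01 m and (z of ferrule_1 in the frame of gauge_pin below 0.006 m or z of ferrule_1_slug_c0 in the frame of gauge_pin below 0.071 m)) or (angle between the z axis of ferrule_2 and the z axis of gauge_pin, either way round below 0.2 rad and x of ferrule_2 in the frame of gauge_pin between -0.01 and 0.01 m and y of ferrule_2 in the frame of gauge_pin between -0.01 and 0.01 m and (z of ferrule_2 in the frame of gauge_pin below 0.006 m or z of ferrule_2_slug_c0 in the frame of gauge_pin below 0.071 m)))), for 0.1 s.
2. one ferrule stands where its result says ((((z of ferrule_1_slug_c0 in the frame of ferrule_1 below 0.0665 m and (horizontal distance between ferrule_1 and tray below 0.07 m and angle between ferrule_1's own z axis and vertical below 0.1 rad and height (world z) of ferrule_1 below 0.01 m and linear speed of ferrule_1 below 0.02 m/s)) or (z of ferrule_1_slug_c0 in the frame of ferrule_1 above 0.058 m and (horizontal distance between ferrule_1 and dish below 0.07 m and angle between ferrule_1's own z axis and vertical below 0.1 rad and height (world z) of ferrule_1 below 0.01 m and linear speed of ferrule_1 below 0.02 m/s))) or ((z of ferrule_2_slug_c0 in the frame of ferrule_2 below 0.0665 m and (horizontal distance between ferrule_2 and tray below 0.07 m and angle between ferrule_2's own z axis and vertical below 0.1 rad and height (world z) of ferrule_2 below 0.01 m and linear speed of ferrule_2 below 0.02 m/s)) or (z of ferrule_2_slug_c0 in the frame of ferrule_2 above 0.058 m and (horizontal distance between ferrule_2 and dish below 0.07 m and angle between ferrule_2's own z axis and vertical below 0.1 rad and height (world z) of ferrule_2 below 0.01 m and linear speed of ferrule_2 below 0.02 m/s))))), for 0.1 s.
3. with that one put away, the other is slid onto the gauge pin until it stops ((((angle between the z axis of ferrule_1 and the z axis of gauge_pin, either way round below 0.2 rad and x of ferrule_1 in the frame of gauge_pin between -0.01 and 0.01 m and y of ferrule_1 in the frame of gauge_pin between -0.01 and 0.01 m and (z of ferrule_1 in the frame of gauge_pin below 0.006 m or z of ferrule_1_slug_c0 in the frame of gauge_pin below 0.071 m)) and ((z of ferrule_2_slug_c0 in the frame of ferrule_2 below 0.0665 m and (horizontal distance between ferrule_2 and tray below 0.07 m and angle between ferrule_2's own z axis and vertical below 0.1 rad and height (world z) of ferrule_2 below 0.01 m and linear speed of ferrule_2 below 0.02 m/s)) or (z of ferrule_2_slug_c0 in the frame of ferrule_2 above 0.058 m and (horizontal distance between ferrule_2 and dish below 0.07 m and angle between ferrule_2's own z axis and vertical below 0.1 rad and height (world z) of ferrule_2 below 0.01 m and linear speed of ferrule_2 below 0.02 m/s)))) or ((angle between the z axis of ferrule_2 and the z axis of gauge_pin, either way round below 0.2 rad and x of ferrule_2 in the frame of gauge_pin between -0.01 and 0.01 m and y of ferrule_2 in the frame of gauge_pin between -0.01 and 0.01 m and (z of ferrule_2 in the frame of gauge_pin below 0.006 m or z of ferrule_2_slug_c0 in the frame of gauge_pin below 0.071 m)) and ((z of ferrule_1_slug_c0 in the frame of ferrule_1 below 0.0665 m and (horizontal distance between ferrule_1 and tray below 0.07 m and angle between ferrule_1's own z axis and vertical below 0.1 rad and height (world z) of ferrule_1 below 0.01 m and linear speed of ferrule_1 below 0.02 m/s)) or (z of ferrule_1_slug_c0 in the frame of ferrule_1 above 0.058 m and (horizontal distance between ferrule_1 and dish below 0.07 m and angle between ferrule_1's own z axis and vertical below 0.1 rad and height (world z) of ferrule_1 below 0.01 m and linear speed of ferrule_1 below 0.02 m/s)))))), for 0.1 s.
At the end, for the whole second after the job is handed in: each ferrule that goes down to the shoulder stands upright (within 0.1 rad), mouth down on the floor of the round dish, its axis within 70 mm of the dish's centre, and each one that stops short likewise in the square tray (one that stops less than 8 mm short may be in either); released and at rest (((z of ferrule_1_slug_c0 in the frame of ferrule_1 below 0.0665 m and (horizontal distance between ferrule_1 and tray below 0.07 m and angle between ferrule_1's own z axis and vertical below 0.1 rad and height (world z) of ferrule_1 below 0.01 m and linear speed of ferrule_1 below 0.02 m/s)) or (z of ferrule_1_slug_c0 in the frame of ferrule_1 above 0.058 m and (horizontal distance between ferrule_1 and dish below 0.07 m and angle between ferrule_1's own z axis and vertical below 0.1 rad and height (world z) of ferrule_1 below 0.01 m and linear speed of ferrule_1 below 0.02 m/s))) and ((z of ferrule_2_slug_c0 in the frame of ferrule_2 below 0.0665 m and (horizontal distance between ferrule_2 and tray below 0.07 m and angle between ferrule_2's own z axis and vertical below 0.1 rad and height (world z) of ferrule_2 below 0.01 m and linear speed of ferrule_2 below 0.02 m/s)) or (z of ferrule_2_slug_c0 in the frame of ferrule_2 above 0.058 m and (horizontal distance between ferrule_2 and dish below 0.07 m and angle between ferrule_2's own z axis and vertical below 0.1 rad and height (world z) of ferrule_2 below 0.01 m and linear speed of ferrule_2 below 0.02 m/s)))); the robot touches nothing.
It fails at once if a ferrule is forced onto the gauge (over 45 N) (contact force between any of ferrule_1, ferrule_2 and gauge above 45 N).
It fails at once if the eraser, tape roll or remote control is moved by more than 30 mm (distance of any of eraser, tape_roll, remote from where it was at the start of the episode above 0.03 m).
It also fails if it takes over 67 s, if anything falls off the work surface, if the arm or the gripper's body presses on something with over 40 N, if the wrist force passes 120 N, or if a joint passes its speed limit or range.

## Working session

There is one attempt and no reset: what is moved stays moved. The work goes in short steps, Python scripts to look and compute and a tool call to move; the robot and the scene stay as the last step left them, time stands still between calls to the robot, and variables do not carry over. Pictures are saved under pics/ and viewed, at most 10 in all, crops included, and the job is handed in when it is done.

Besides the shell and the picture viewer there is one more tool, called by a JSON object that holds its "method" and its "body", one argument or row to a line. move_arm: Moves the arm, as the interface text tells. Its arguments: {"type":"object","properties":{"plan":{"type":"array"}},"required":["plan"]}

```bash
mkdir -p pics; python3 - <<'E'
from station import status, optics
import cv2, numpy as np
for n in("top","side"):
    cv2.imwrite(f"pics/{n}0.png",optics.get_image(n)[:,:,::-1])
    m=optics.camera_model(n); print(n,m["fx"],m["cx"],m["cy"],m["dist"]);V=np.array(m["view"]);print(np.round(V,3).tolist(), -V[:3,:3].T@V[:3,3])
s=status.sense();print(s["t"],s["ee_pos"],s["orientation"],s["width"])
E
```

```text
top 471.49186277039354 317.14117909971674 201.12795244408304 [-0.11028894  0.          0.          0.          0.        ]
[[-0.022, -1.0, 0.004, 0.004], [-0.991, 0.021, -0.13, 0.477], [0.13, -0.007, -0.992, 1.222], [0.0, 0.0, 0.0, 1.0]] [0.31483351 0.00291852 1.27358374]
side 457.26906922640876 320.3986706097417 197.7654023192835 [0.02869829 0.         0.         0.         0.        ]
[[-0.817, -0.577, 0.005, 0.402], [-0.308, 0.428, -0.849, 0.183], [0.488, -0.695, -0.528, 1.228], [0.0, 0.0, 0.0, 1.0]] [-0.21478199  1.00692049  0.80101206]
0.1 [ 0.15697825 -0.57886318  0.23263126] [-3.11241756e+00 -4.14478398e-01  1.97484503e-04] 0.08772096289496971
```

View pics/top0.png

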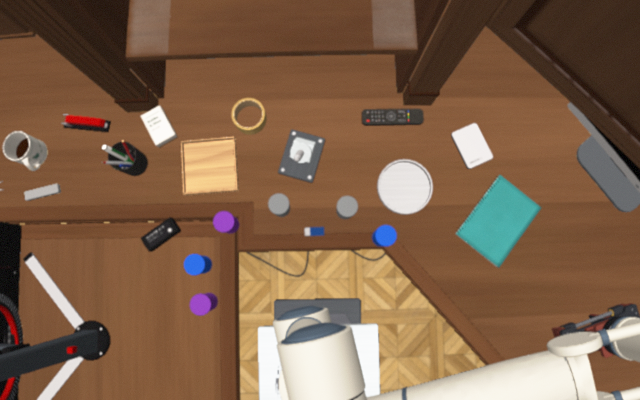

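View pics/side0.png

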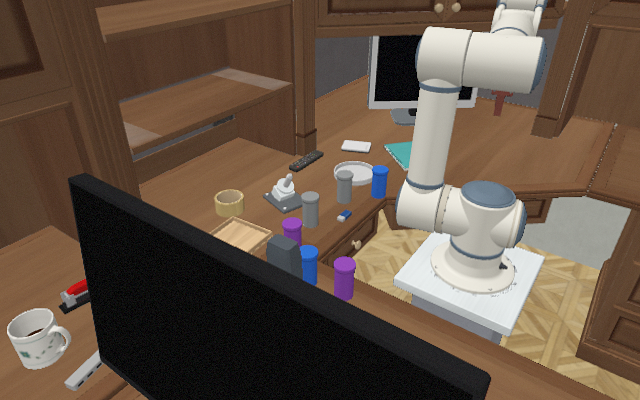

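The grey caps in the top view at (278,204) and (347,206) are the two ferrules. The look-alikes at (385,236), (195,264) (blue) and (224,222), (201,304) (purple) don't fit by colour. I'll confirm that in an enlarged crop that also shows the gauge.

```bash
python3 - <<'E'
import cv2, numpy as np
a=cv2.imread("pics/top0.png")[120:250,170:440]; b=cv2.imread("pics/side0.png")[140:250,210:400]
cv2.imwrite("pics/crop_t.png",cv2.resize(a[0:125,80:205],None,fx=4.8,fy=4.8,interpolation=cv2.INTER_CUBIC)) # origin (250,120)
cv2.imwrite("pics/crop_s.png",cv2.resize(b,None,fx=4.2,fy=4.2,interpolation=cv2.INTER_CUBIC)) # origin (210,140)
E
```

```text
(no output)
```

View pics/crop_t.png

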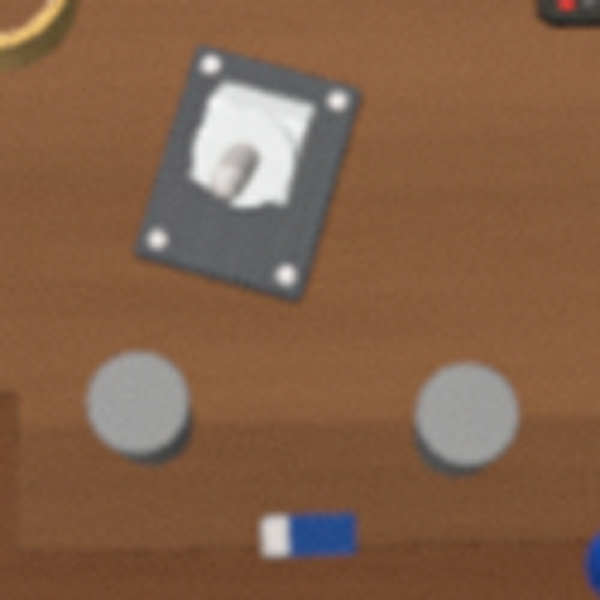

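View pics/crop_s.png

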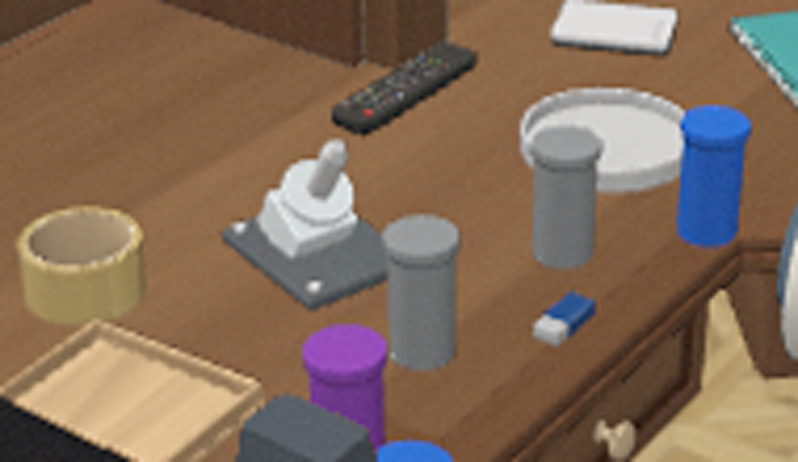

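The top crop shows two grey caps with tops at crop (138,403) and (467,414), and the foot corners at (200,47), (360,92), (299,300), (135,254). The pin leans down-left, with its tip near (225,192). In the side crop the pin tip is at (338,146) and the grey cap tops are at (422,240) and (567,147). Next I'll turn these pixels into positions.

```bash
cat > h.py <<'E'
from station import status, optics
import cv2, numpy as np
from scipy.spatial.transform import Rotation as R
from scipy.optimize import least_squares
def cam(n):
    m=optics.camera_model(n); return np.array([[m["fx"],0,m["cx"]],[0,m["fy"],m["cy"]],[0,0,1]]),np.array(m["dist"]),np.array(m["view"])
def proj(n,P,c=None):
    K,d,V=c or cam(n); return cv2.projectPoints(np.atleast_2d(P).astype(float),cv2.Rodrigues(V[:3,:3])[0],V[:3,3],K,d)[0][:,0]
def back(n,uv,z,c=None):
    K,d,V=c or cam(n); p=cv2.undistortPoints(np.array(uv,float).reshape(-1,1,2),K,d)[:,0]
    D=np.c_[p,np.ones(len(p))]@V[:3,:3]; o=-V[:3,:3].T@V[:3,3]
    return o+D*((z-o[2])/D[:,2])[:,None]
T=lambda q:(np.array(q,float)+.5)/4.8-.5+[250,120]
S=lambda q:(np.array(q,float)+.5)/4.2-.5+[210,140]
E
python3 - <<'E'
from h import *
np.set_printoptions(precision=4,suppress=True)
print("fer top",back("top",T([[138,403],[467,414]]),.1)); print("fer side",back("side",S([[422,240],[567,147]]),.1))
f=back("top",T([[200,47],[360,92],[299,300],[135,254]]),.012); print("foot",f,f.mean(0))
print("lens",np.linalg.norm(f-np.roll(f,-1,0),axis=0), [np.linalg.norm(f[i]-f[(i+1)%4]) for i in range(4)])
ax=(f[0]+f[1]-f[2]-f[3]); yaw=np.arctan2(ax[1],ax[0]); print("yaw",np.degrees(yaw))
print("tip top",back("top",T([[225,192]]),.110),"tip side",back("side",S([[338,146]]),.112), "foot side corner", back("side",S([[222,236],[312,304]]),.012))
x=np.array([np.cos(yaw),np.sin(yaw),0]);
tip=back("top",T([[225,192]]),.110)[0]; print("org from tip", tip+x*.03)
print("shoulder top",back("top",T([[245,158]]),.062),"side",back("side",S([[318,193]]),.062))
print("dish",back("top",[[405,187]],.02),back("side",S([[607,138]]),.02))
# tray corners & dish by color
print("tray",back("top",[[181,139],[235,137.5],[238,191],[183,194.5]],.02), back("top",[[209,165.5]],.02))
E
```

```text
fer top [[ 0.4643  0.092   0.1   ]
 [ 0.4548 -0.0799  0.1   ]]
fer side [[ 0.4612  0.0962  0.1   ]
 [ 0.4515 -0.0749  0.1   ]]
foot [[ 0.6811  0.0609  0.012 ]
 [ 0.6524 -0.0304  0.012 ]
 [ 0.5322  0.007   0.012 ]
 [ 0.5607  0.0994  0.012 ]] [0.6066 0.0342 0.012 ]
lens [0.1749 0.1406 0.    ] [np.float64(0.09574098933658412), np.float64(0.12591807185945134), np.float64(0.09674710204746576), np.float64(0.1264089253634533)]
yaw -17.511872770596568
tip top [[0.5737 0.0443 0.11  ]] tip side [[0.5785 0.0415 0.112 ]] foot side corner [[0.6766 0.0685 0.012 ]
 [0.5587 0.1021 0.012 ]]
org from tip [0.6023 0.0353 0.11  ]
shoulder top [[0.6031 0.0348 0.062 ]] side [[0.6024 0.0383 0.062 ]]
dish [[ 0.5123 -0.2445  0.02  ]] [[ 0.5086 -0.2315  0.02  ]]
tray [[0.6595 0.3654 0.02  ]
 [0.6596 0.2153 0.02  ]
 [0.5109 0.2066 0.02  ]
 [0.5047 0.3567 0.02  ]] [[0.5829 0.2862 0.02  ]]
```

```bash
cat >> h.py <<'E'
np.set_printoptions(precision=4,suppress=True)
def Rt(head,tilt=0,dirh=-17.5):
    """tool x level at heading head; tool z down, tilted by tilt deg toward heading dirh"""
    h=np.radians(head); x=np.array([np.cos(h),np.sin(h),0]); z=np.array([0,0,-1.]); M=np.c_[x,np.cross(z,x),z]
    d=np.radians(dirh); ax=np.array([-np.sin(d),np.cos(d),0])  # +rot takes z-> ... ; down->forward is negative
    return R.from_rotvec(-ax*np.radians(tilt))*R.from_matrix(M)
def row(pos,Rg,n,p0=None,R0=None):
    s=status.sense(); p0=np.array(s["ee_pos"] if p0 is None else p0); R0=R.from_rotvec(s["orientation"]) if R0 is None else R0
    w=(R0.inv()*Rg).as_rotvec()/n; t=R0.inv().apply(np.array(pos)-p0)
    A=sum(R.from_rotvec(w*k).as_matrix() for k in range(n)); d=np.linalg.solve(A,t)
    print(n,"x",np.round(np.r_[d/.025,np.degrees(w)/5],3).tolist())
E
python3 - <<'E'
from h import *
s=status.sense(); p=s["ee_pos"]
print(R.from_rotvec(s["orientation"]).as_matrix(), Rt(72.5,30).as_matrix())
row(p,Rt(72.5),12)
row([.463,.094,.23],Rt(72.5),30,p,Rt(72.5))
E
```

```text
[[ 0.9651  0.2617 -0.0003]
 [ 0.2617 -0.9651  0.0017]
 [ 0.0001 -0.0017 -1.    ]] [[ 0.3007  0.8259  0.4769]
 [ 0.9537 -0.2604 -0.1504]
 [ 0.      0.5    -0.866 ]]
12 x [0.0, 0.0, 0.0, -0.001, -0.001, -0.955]
30 x [0.978, 0.119, 0.004, 0.0, 0.0, 0.0]
```

{"method": "move_arm", "body": {
  "plan": [
    [0,0,0,0,0,-0.955,1],
    [0,0,0,0,0,-0.955,1],
    [0,0,0,0,0,-0.955,1],
    [0,0,0,0,0,-0.955,1],
    [0,0,0,0,0,-0.955,1],
    [0,0,0,0,0,-0.955,1],
    [0,0,0,0,0,-0.955,1],
    [0,0,0,0,0,-0.955,1],
    [0,0,0,0,0,-0.955,1],
    [0,0,0,0,0,-0.955,1]
  ]
}}

```text
t: 0.93
ee_pos: [0.157, -0.5789, 0.233]
orientation: [-2.675, -1.645, -0.001]
ft_force: [0.7, -1.6, 1.1]
width: 0.0876
finger_force: 0.0
```

{"method": "move_arm", "body": {
  "plan": [
    [0,0,0,0,0,-0.955,1],
    [0,0,0,0,0,-0.955,1],
    [0.98,0.12,0,0,0,0,1],
    [0.98,0.12,0,0,0,0,1],
    [0.98,0.12,0,0,0,0,1],
    [0.98,0.12,0,0,0,0,1],
    [0.98,0.12,0,0,0,0,1],
    [0.98,0.12,0,0,0,0,1],
    [0.98,0.12,0,0,0,0,1],
    [0.98,0.12,0,0,0,0,1]
  ]
}}

```text
t: 1.77
ee_pos: [0.2392, -0.3982, 0.2331]
orientation: [-2.534, -1.856, -0.0]
ft_force: [1.2, 0.6, 0.1]
width: 0.088
finger_force: 0.0
```

{"method": "move_arm", "body": {
  "plan": [
    [0.98,0.12,0,0,0,0,1],
    [0.98,0.12,0,0,0,0,1],
    [0.98,0.12,0,0,0,0,1],
    [0.98,0.12,0,0,0,0,1],
    [0.98,0.12,0,0,0,0,1],
    [0.98,0.12,0,0,0,0,1],
    [0.98,0.12,0,0,0,0,1],
    [0.98,0.12,0,0,0,0,1],
    [0.98,0.12,0,0,0,0,1],
    [0.98,0.12,0,0,0,0,1]
  ]
}}

```text
t: 2.6
ee_pos: [0.3415, -0.1736, 0.2333]
orientation: [-2.534, -1.857, 0.0]
ft_force: [0.6, -0.6, -0.2]
width: 0.0877
finger_force: 0.0
```

{"method": "move_arm", "body": {
  "plan": [
    [0.98,0.12,0,0,0,0,1],
    [0.98,0.12,0,0,0,0,1],
    [0.98,0.12,0,0,0,0,1],
    [0.98,0.12,0,0,0,0,1],
    [0.98,0.12,0,0,0,0,1],
    [0.98,0.12,0,0,0,0,1],
    [0.98,0.12,0,0,0,0,1],
    [0.98,0.12,0,0,0,0,1],
    [0.98,0.12,0,0,0,0,1],
    [0,0,0,0,0,0,1]
  ]
}}

```text
t: 3.43
ee_pos: [0.4341, 0.0303, 0.2327]
orientation: [-2.529, -1.861, 0.0]
ft_force: [0.3, 0.4, 0.4]
width: 0.0875
finger_force: 0.0
```

```bash
python3 - <<'E'
from h import *
s=status.sense(); print(s["t"],s["ee_pos"],R.from_rotvec(s["orientation"]).as_matrix(),s["joint_positions"])
c=cam("wrist"); cv2.imwrite("pics/w1.png",optics.get_image("wrist")[:,:,::-1])
V=c[2];print(-V[:3,:3].T@V[:3,3]); np.savez("w1.npz",K=c[0],d=c[1],V=V)
print(proj("wrist",[[.463,.094,.1],[.453,-.0775,.1],[.603,.036,.062],[.576,.0435,.114]],c))
E
```

```text
3.4333 [0.4341 0.0303 0.2327] [[ 0.2976  0.9547 -0.0013]
 [ 0.9547 -0.2976  0.0015]
 [ 0.0011 -0.0017 -1.    ]] [-0.0097 -0.3534  1.6387  0.0016  1.8576  0.2929]
[0.4554 0.0989 0.3848]
[[326.9594 123.4423]
 [362.1098 274.6559]
 [458.5617 136.2485]
 [455.7628 139.932 ]]
```

View pics/w1.png

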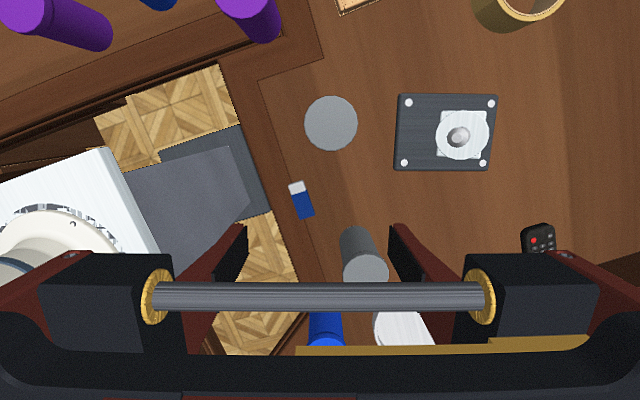

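Ferrule 1's top is at (331,123), the foot corners are at (399,93), (498,96), (489,170), (395,167), and the shoulder is near (463,135). I'll enlarge the gauge.

```bash
python3 - <<'E'
from h import *
a=cv2.imread("pics/w1.png"); cv2.imwrite("pics/w1c.png",cv2.resize(a[85:181,385:509],None,fx=6,fy=6,interpolation=cv2.INTER_CUBIC))
z=np.load("w1.npz");c=(z["K"],z["d"],z["V"])
print(back("w",[[331,123]],.1,c), back("w",[[399,93],[498,96],[489,170],[395,167]],.012,c))
g=cv2.cvtColor(a,cv2.COLOR_BGR2HSV); m=((g[:,:,1]<40)&(g[:,:,2]>110)&(g[:,:,2]<200)).astype(np.uint8); m[:, :290]=0;m[:,370:]=0;m[:85]=0;m[165:]=0
n,l,st,ce=cv2.connectedComponentsWithStats(m); i=1+np.argmax(st[1:,4]); print(st[i],ce[i],back("w",[ce[i]],.1,c))
E
```

```text
[[0.4669 0.0932 0.1   ]] [[ 0.5629  0.1014  0.012 ]
 [ 0.6843  0.0615  0.012 ]
 [ 0.6583 -0.0306  0.012 ]
 [ 0.5361  0.0113  0.012 ]]
[ 304   95   54   56 2322] [330.5388 122.6658] [[0.4666 0.0937 0.1   ]]
```

View pics/w1c.png

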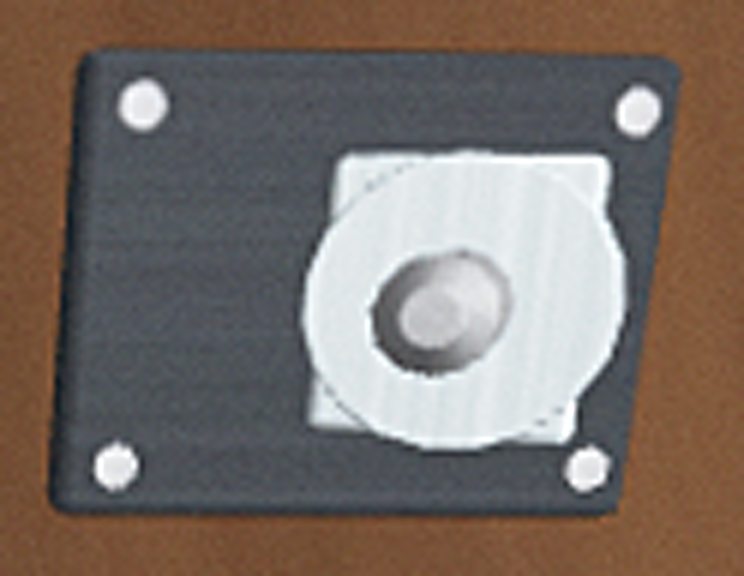

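```bash
python3 - <<'E'
from h import *
z=np.load("w1.npz");c=(z["K"],z["d"],z["V"])
W=lambda q:(np.array(q,float)+.5)/6-.5+[385,85]
tw=back("w",W([[430,316]]),.114,c)[0]; sw=back("w",W([[465,301]]),.062,c)[0]
b=back("w",W([[143,105],[638,111],[587,467],[116,466]]),.012,c); print(tw,sw,b)
ax=b[1]-b[0]+b[2]-b[3]; print("yaw",np.degrees(np.arctan2(ax[1],ax[0])),"bolt ctr",b.mean(0))
bt=back("top",T([[210,64],[338,100],[286,275],[157,240]]),.012); ax=bt[0]+bt[1]-bt[2]-bt[3]; print("top yaw",np.degrees(np.arctan2(ax[1],ax[0])),"bolt ctr",bt.mean(0))
def res(p):
    x,y,yaw=p; u=np.array([np.cos(yaw),np.sin(yaw),0]); o=np.array([x,y,.062]); tip=o+.06*(-.5*u+.866*np.array([0,0,1]))
    return np.r_[(proj("w",[o,tip],c)-W([[465,301],[430,316]])).ravel(),.001*(yaw+.3)]
for f in (res,):
    r=least_squares(f,[.603,.036,-.305]); print(r.x,np.degrees(r.x[2]),r.fun)
ct=cam("top"); x,y,yaw=r.x;u=np.array([np.cos(yaw),np.sin(yaw),0]);o=np.array([x,y,.062]);print((proj("top",[o,o+.06*(-.5*u+.866*np.array([0,0,1]))],ct)-[250,120]+.5)*4.8-.5)
row([.466,.0935,.057],Rt(72.5),10); row([.466,.0935,.14],Rt(72.5),5)
E
```

```text
[0.5769 0.0459 0.114 ] [0.6072 0.0365 0.062 ] [[ 0.5718  0.0873  0.012 ]
 [ 0.674   0.0554  0.012 ]
 [ 0.6511 -0.0176  0.012 ]
 [ 0.549   0.014   0.012 ]]
yaw -17.241574685704443 bolt ctr [0.6115 0.0348 0.012 ]
top yaw -17.27158441356471 bolt ctr [0.6085 0.0346 0.012 ]
[ 0.6063  0.0369 -0.2946] -16.881972525127825 [-0.8456 -0.0964  0.7099  0.0788  0.    ]
[[241.1236 152.4986]
 [222.2151 183.105 ]]
10 x [0.286, 0.047, 0.703, -0.002, 0.0, 0.003]
5 x [0.572, 0.093, 0.743, -0.004, 0.001, 0.006]
```

{"method": "move_arm", "body": {
  "plan": [
    [0.57,0.08,0.74,0,0,0,1],
    [0.57,0.08,0.74,0,0,0,1],
    [0.57,0.08,0.74,0,0,0,1],
    [0.57,0.08,0.74,0,0,0,1],
    [0.57,0.08,0.74,0,0,0,1],
    [0,0,0,0,0,0,1],
    [0,0,0.83,0,0,0,1],
    [0,0,0.83,0,0,0,1],
    [0,0,0.83,0,0,0,1],
    [0,0,0.83,0,0,0,1]
  ]
}}

```text
t: 4.32
ee_pos: [0.4646, 0.0909, 0.0585]
orientation: [2.534, 1.855, 0.001]
ft_force: [0.3, -0.4, -0.5]
width: 0.0877
finger_force: 0.0
```

{"method": "move_arm", "body": {
  "plan": [
    [0,0,0,0,0,0,1],
    [0,0,0,0,0,0,0.4],
    [0,0,0,0,0,0,0.4],
    [0,0,0,0,0,0,0.4],
    [0,0,0,0,0,0,0.4],
    [0,0,0,0,0,0,0.4],
    [0,0,0,0,0,0,0.4]
  ]
}}

```text
t: 4.9
ee_pos: [0.4651, 0.0923, 0.0591]
orientation: [2.533, 1.857, 0.002]
ft_force: [-0.3, 0.4, 3.4]
width: 0.0536
finger_force: 30.0
```

```bash
python3 - <<'E'
from h import *
s=status.sense(); print(s)
cv2.imwrite("pics/t2.png",optics.get_image("top")[:,:,::-1])
p=np.array(s["ee_pos"]); u=R.from_rotvec(s["orientation"])
# target: mouth 0.075 along pin axis, mouth->grasp = 0.065ish
E
```

```text
{'t': 4.9, 'joint_positions': array([ 0.1241, -0.2189,  1.8375, -0.0001,  1.5213,  0.43  ]), 'joint_vel': array([-0.    ,  0.0011, -0.0013, -0.0001, -0.001 ,  0.0024]), 'tau': array([  0.1055, -29.0103, -38.1492,   0.1225,   0.0555,  -0.0016]), 'ee_pos': array([0.4651, 0.0923, 0.0591]), 'orientation': array([2.5331, 1.8566, 0.0023]), 'ft_force': array([-0.26  ,  0.3619,  3.4363]), 'wrist_torque': array([-0.0404, -0.0563, -0.0622]), 'finger_force': 30.004115402698517, 'width': 0.05355886802279225}
```

Opening reads 53.6 mm, so the pads are holding the flange near their upper end. I'll regrip 12 mm higher so the flange sits well within the pads.

{"method": "move_arm", "body": {
  "plan": [
    [0,0,0,0,0,0,0.85],
    [0,0,0,0,0,0,0.85],
    [0,0,-0.25,0,0,0,0.85],
    [0,0,-0.25,0,0,0,0.85],
    [0,0,0,0,0,0,0.4],
    [0,0,0,0,0,0,0.4],
    [0,0,0,0,0,0,0.4],
    [0,0,0,0,0,0,0.4],
    [0,0,0,0,0,0,0.4]
  ]
}}

```text
t: 5.7
ee_pos: [0.4645, 0.0922, 0.0706]
orientation: [2.534, 1.857, 0.0]
ft_force: [1.2, -0.3, 0.6]
width: 0.0533
finger_force: 30.0
```

```bash
python3 - <<'E'
from h import *
s=status.sense(); print(s["ee_pos"],s["ft_force"],s["width"],s["finger_force"])
E
```

```text
[0.4645 0.0922 0.0706] [ 1.2019 -0.2853  0.5822] 0.05331875042515329 30.00000089406967
```

{"method": "move_arm", "body": {
  "plan": [
    [0,0,-0.5,0,0,0,0.4],
    [0,0,-1,0,0,0,0.4],
    [0,0,-1,0,0,0,0.4],
    [0,0,-1,0,0,0,0.4],
    [0,0,-1,0,0,0,0.4],
    [0,0,-1,0,0,0,0.4],
    [0,0,-0.5,0,0,0,0.4],
    [0,0,0,0,0,0,0.4],
    [0,0,0,0,0,0,0.4]
  ]
}}

```text
t: 6.45
ee_pos: [0.4646, 0.0922, 0.2205]
orientation: [2.534, 1.857, 0.0]
ft_force: [0.1, 0.9, -1.7]
width: 0.0535
finger_force: 30.0
```

```bash
python3 - <<'E'
from h import *
s=status.sense(); print(s["t"],s["ee_pos"],s["orientation"],s["ft_force"],s["width"],s["finger_force"])
a=optics.get_image("top")[:,:,::-1]; b=optics.get_image("side")[:,:,::-1]
x=a[100:250,200:400]; y=b[90:290,200:440]
cv2.imwrite("pics/v3.png",np.vstack([cv2.resize(x,(400,300)),cv2.resize(y,(360,300),interpolation=3)[:, :360] if 0 else np.pad(cv2.resize(y,(360,300)),((0,0),(0,40),(0,0)))]))
E
```

```text
6.45 [0.4646 0.0922 0.2205] [2.5339 1.8569 0.0005] [ 0.098   0.8541 -1.7184] 0.05350163301340913 29.999721944332123
```

View pics/v3.png

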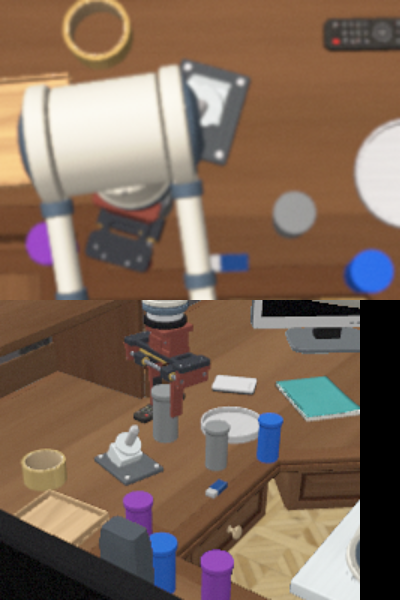

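The top and side views show ferrule 1 held upright and clear. Next is the tilted pose in front of the pin.

```bash
cat >> h.py <<'E'
YAW=-17.2; O=np.array([.605,.036,.062])
def AX(): d=np.radians(YAW); return np.array([-.5*np.cos(d),-.5*np.sin(d),np.cos(np.pi/6)])
RI=Rt(90+YAW,30,YAW)
E
python3 - <<'E'
from h import *
row(O+AX()*(.085+.0706),RI,10)
E
```

```text
10 x [-0.047, 0.269, 0.155, -0.603, 0.003, -0.006]
```

{"method": "move_arm", "body": {
  "plan": [
    [-0.05,0.27,0.155,-0.6,0,0,0.4],
    [-0.05,0.27,0.155,-0.6,0,0,0.4],
    [-0.05,0.27,0.155,-0.6,0,0,0.4],
    [-0.05,0.27,0.155,-0.6,0,0,0.4],
    [-0.05,0.27,0.155,-0.6,0,0,0.4],
    [-0.05,0.27,0.155,-0.6,0,0,0.4],
    [-0.05,0.27,0.155,-0.6,0,0,0.4],
    [-0.05,0.27,0.155,-0.6,0,0,0.4],
    [-0.05,0.27,0.155,-0.6,0,0,0.4],
    [-0.05,0.27,0.155,-0.6,0,0,0.4]
  ]
}}

```text
t: 7.38
ee_pos: [0.5305, 0.0579, 0.196]
orientation: [2.168, 1.59, 0.423]
ft_force: [-0.4, -0.7, -1.4]
width: 0.0536
finger_force: 30.0
```

{"method": "move_arm", "body": {
  "plan": [
    [0,0,0,0,0,0,0.4],
    [0,0,0,0,0,0,0.4]
  ]
}}

```text
t: 7.55
ee_pos: [0.5299, 0.0582, 0.1964]
orientation: [2.17, 1.592, 0.421]
ft_force: [-0.6, -0.0, -1.2]
width: 0.0534
finger_force: 30.0
```

```bash
python3 - <<'E'
from h import *
s=status.sense(); p=s["ee_pos"];r=R.from_rotvec(s["orientation"]);print(s["t"],p,s["orientation"],s["ft_force"],s["width"])
row(O+AX()*(.085+.0706),RI,1)
c=cam("wrist"); w=optics.get_image("wrist")[:,:,::-1]; b=optics.get_image("side")[:,:,::-1]
cv2.imwrite("pics/w4.png",w);cv2.imwrite("pics/s4.png",b); np.savez("w4.npz",K=c[0],d=c[1],V=c[2])
M=r.apply([0,0,.0706])+p
q=proj("side",[p,M,O,O+AX()*.06]);print("side: tcp,mouth,O,tip",q)
print("wrist",proj("wrist",[p,M,O,O+AX()*.06],c))
u,v=q.mean(0).astype(int); x0,y0=u-55,v-55; print(x0,y0)
x=cv2.resize(b[y0:y0+100,x0:x0+100],None,fx=5,fy=5,interpolation=2)
cv2.imwrite("pics/v4.png",x)
E
```

```text
7.55 [0.5299 0.0582 0.1964] [2.17   1.5915 0.4208] [-0.615  -0.0426 -1.1874] 0.053431305723492785
1 x [0.041, 0.024, -0.002, -0.052, 0.046, -0.045]
side: tcp,mouth,O,tip [[298.6958 156.0855]
 [292.5528 169.9406]
 [285.1466 185.0387]
 [289.9507 174.4463]]
wrist [[317.3972 246.8738]
 [317.4697 210.0305]
 [318.6929 185.303 ]
 [318.6284 200.1759]]
236 116
```

View pics/v4.png

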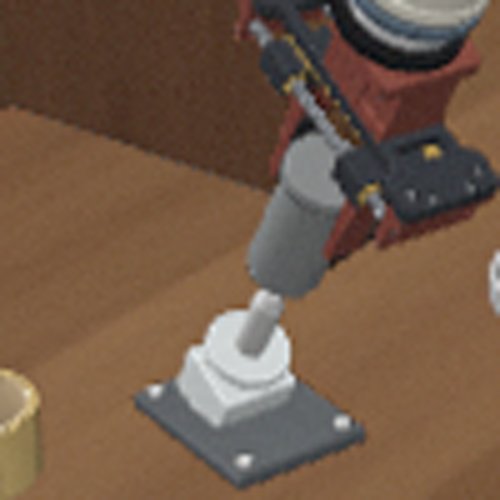

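Ferrule 1 is lined up above the pin: its mouth is near crop (284,283) and the pin tip near (267,294), so there are a few mm of side offset to resolve. I'll measure it numerically from the side silhouette and in a wrist crop.

```bash
python3 - <<'E'
from h import *
w=cv2.imread("pics/w4.png"); b=cv2.imread("pics/s4.png")
A=cv2.resize(w[120:240,250:390],(700,600),interpolation=2)  # 5x origin(250,120)
cv2.imwrite("pics/v5.png",A)
sat=cv2.cvtColor(b,cv2.COLOR_BGR2HSV)
for v in range(156,188,2):
    r=sat[v,278:312]; print(v,"S",r[:,1].tolist())
E
```

```text
156 S [123, 123, 126, 125, 121, 126, 132, 120, 125, 121, 120, 89, 6, 8, 6, 11, 7, 6, 8, 10, 5, 6, 8, 5, 5, 7, 17, 123, 26, 39, 138, 43, 21, 16]
158 S [122, 120, 126, 126, 126, 126, 126, 131, 122, 132, 108, 9, 4, 4, 11, 2, 10, 3, 3, 3, 3, 6, 8, 8, 11, 3, 136, 139, 125, 102, 128, 145, 54, 9]
160 S [124, 124, 128, 124, 132, 129, 125, 131, 131, 120, 32, 6, 6, 7, 5, 8, 5, 3, 3, 8, 11, 0, 3, 9, 3, 132, 138, 131, 124, 110, 134, 136, 115, 52]
162 S [122, 122, 119, 119, 117, 126, 125, 127, 122, 28, 10, 8, 9, 9, 5, 3, 5, 3, 6, 3, 3, 6, 6, 9, 114, 142, 129, 126, 114, 131, 126, 131, 58, 129]
164 S [123, 125, 128, 119, 123, 134, 132, 120, 29, 6, 8, 4, 5, 0, 5, 5, 3, 3, 11, 5, 3, 9, 6, 102, 138, 126, 119, 128, 145, 126, 130, 100, 123, 97]
166 S [126, 132, 132, 133, 124, 128, 123, 78, 14, 8, 4, 5, 5, 0, 8, 11, 11, 3, 3, 6, 6, 6, 73, 150, 136, 131, 115, 103, 127, 127, 119, 126, 124, 127]
168 S [123, 124, 124, 119, 124, 123, 118, 54, 10, 4, 2, 8, 5, 5, 6, 3, 16, 3, 5, 3, 6, 6, 15, 32, 80, 129, 124, 125, 121, 118, 120, 126, 123, 121]
170 S [120, 126, 128, 121, 123, 122, 122, 110, 15, 9, 3, 3, 5, 3, 3,
[... 603 characters left out ...]
, 2, 3, 0, 2, 67, 126, 124, 127, 119, 126, 122, 121, 121, 125, 125, 130, 121, 122, 121, 128, 116, 126, 133, 126]
180 S [54, 7, 9, 6, 6, 5, 6, 0, 2, 2, 6, 2, 2, 45, 140, 129, 123, 121, 119, 124, 120, 119, 122, 121, 122, 121, 128, 124, 123, 125, 125, 123, 123, 125]
182 S [9, 7, 8, 7, 6, 5, 3, 0, 6, 2, 2, 4, 5, 7, 7, 145, 121, 125, 122, 121, 126, 127, 124, 124, 128, 118, 120, 120, 127, 117, 129, 122, 126, 122]
184 S [7, 6, 6, 6, 4, 4, 3, 2, 2, 2, 4, 2, 6, 5, 8, 6, 141, 125, 122, 125, 122, 127, 123, 127, 129, 124, 128, 126, 128, 121, 122, 122, 120, 118]
186 S [7, 5, 7, 5, 5, 7, 2, 2, 4, 6, 6, 6, 6, 6, 6, 8, 100, 132, 124, 126, 126, 128, 121, 125, 124, 127, 127, 120, 122, 116, 119, 121, 118, 124]
```

View pics/v5.png

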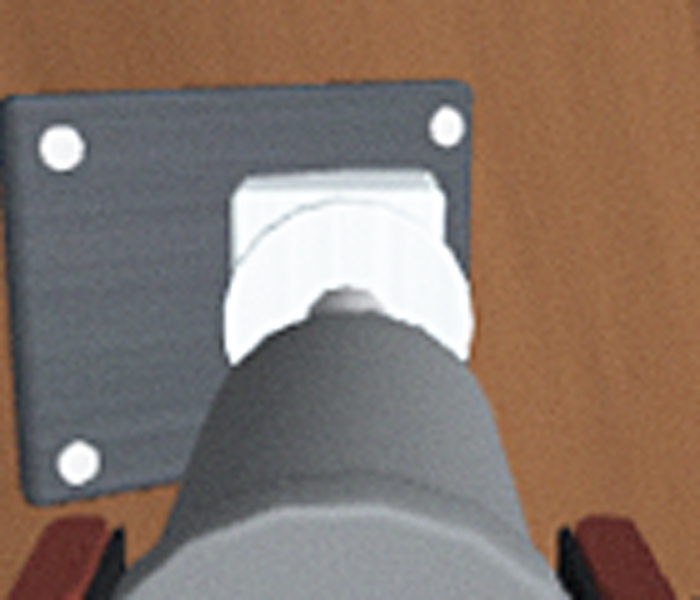

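Wrist crop: the pin (x≈346) and shoulder (348) sit within 1 mm of the sleeve's axis (351) across the jaws. In the side view a finger hides the sleeve's right edge, so I'll compare the left edges against a model.

```bash
python3 - <<'E'
from h import *
from scipy.ndimage import map_coordinates
b=cv2.imread("pics/s4.png"); S=cv2.cvtColor(b,cv2.COLOR_BGR2HSV)[:,:,1].astype(float); cs=cam("side")
p=np.array([.5299,.0582,.1964]); r=R.from_rotvec([2.17,1.5915,.4208])
th=np.linspace(0,2*np.pi,180)
def cyl(c0,Rm,rad,z0,z1):
    P=[c0+Rm.apply(np.c_[rad*np.cos(th),rad*np.sin(th),np.full(180,z)]) for z in np.linspace(z0,z1,40)]
    m=np.zeros((400*8,640*8),np.uint8); h=cv2.convexHull((proj("s",np.vstack(P),cs)*8+4).astype(np.int32)); cv2.fillConvexPoly(m,h,1); return m
def edges(m,v):
    q=np.flatnonzero(m[v*8+4]); return (q[0]/8-.5,q[-1]/8-.5) if len(q) else None
F=cyl(p,r,.024,-.02,.0706); Pn=cyl(O,RI,.010,0,-.050)
def meas(v,lo,hi):
    a=S[v,lo:hi]; i=np.flatnonzero(a<60); l=i[0]+lo; f=lambda x:1-min(1,x/124)
    return l-.5-f(S[v,l-1]), i[-1]+lo+.5+f(S[v,i[-1]+lo+1])
for v in range(156,172,2): print(v,"sleeve model",edges(F,v),"meas",meas(v,278,303))
for v in (174,175,176,177,178): print(v,"pin model",edges(Pn,v),"meas",meas(v,284,298))
E
```

```text
156 sleeve model (np.float64(289.625), np.float64(307.75)) meas (np.float64(289.21774193548384), np.float64(303.44354838709677))
158 sleeve model (np.float64(288.75), np.float64(306.875)) meas (np.float64(288.3709677419355), np.float64(303.4758064516129))
160 sleeve model (np.float64(288.0), np.float64(305.875)) meas (np.float64(287.46774193548384), np.float64(302.5))
162 sleeve model (np.float64(287.125), np.float64(305.0)) meas (np.float64(286.48387096774195), np.float64(301.5806451612903))
164 sleeve model (np.float64(286.375), np.float64(304.0)) meas (np.float64(285.46774193548384), np.float64(300.6774193548387))
166 sleeve model (np.float64(285.5), np.float64(303.125)) meas (np.float64(285.1290322580645), np.float64(299.91129032258067))
168 sleeve model (np.float64(284.875), np.float64(302.125)) meas (np.float64(284.4516129032258), np.float64(301.85483870967744))
170 sleeve model (np.float64(285.0), np.float64(301.25)) meas (np.float64(285.38709677419354), np.float64(300.5))
174 pin model (np.float64(286.75), np.float64(290.5)) meas (np.float64(286.46774193548384), np.float64(296.96774193548384))
175 pin model (np.float64(286.0), np.float64(291.625)) meas (np.float64(285.991935483871), np.float64(294.991935483871))
176 pin model (np.float64(285.5), np.float64(292.125)) meas (np.float64(285.35483870967744), np.float64(292.5))
177 pin model (np.float64(285.125), np.float64(292.125)) meas (np.float64(285.31451612903226), np.float64(292.5))
178 pin model (np.float64(284.625), np.float64(291.875)) meas (np.float64(282.56451612903226), np.float64(291.9596774193548))
```

The ferrule-to-pin offset is about 1 mm, which is inside the 3.5 mm clearance. I'll go down the pin axis, then slowly.

{"method": "move_arm", "body": {
  "plan": [
    [0,0,0.3,0,0,0,0.4],
    [0,0,0.3,0,0,0,0.4],
    [0,0,0.3,0,0,0,0.4],
    [0,0,0.2,0,0,0,0.4],
    [0,0,0.2,0,0,0,0.4],
    [0,0,0.1,0,0,0,0.4],
    [0,0,0.1,0,0,0,0.4],
    [0,0,0.1,0,0,0,0.4],
    [0,0,0,0,0,0,0.4]
  ]
}}

```text
t: 8.4
ee_pos: [0.5502, 0.052, 0.1638]
orientation: [2.168, 1.589, 0.425]
ft_force: [-0.2, 0.1, -2.9]
width: 0.0536
finger_force: 30.0
```

```bash
cat >> h.py <<'E'
def rep(L=.0706):
    s=status.sense(); p=np.array(s["ee_pos"]); r=R.from_rotvec(s["orientation"]); M=p+r.apply([0,0,L])
    q=RI.inv().apply(M-O); print("t",s["t"],"mouth xyz in pin",-q[2]*1e3,"lat",q[:2]*1e3,"F tool",r.inv().apply(s["ft_force"]),"w",s["width"],s["finger_force"])
E
python3 -c "from h import *;rep()"
```

```text
t 8.4 mouth xyz in pin 46.08288014652175 lat [-1.1683  1.3722] F tool [ 0.0414 -1.6156  2.4398] w 0.05356736609445297 29.99972641468048
```

{"method": "move_arm", "body": {
  "plan": [
    [0,0,0.1,0,0,0,0.4],
    [0,0,0.1,0,0,0,0.4],
    [0,0,0.05,0,0,0,0.4],
    [0,0,0.05,0,0,0,0.4],
    [0,0,0.05,0,0,0,0.4],
    [0,0,0.05,0,0,0,0.4],
    [0,0,0,0,0,0,0.4]
  ]
}}

```text
t: 8.98
ee_pos: [0.555, 0.0505, 0.1554]
orientation: [2.168, 1.589, 0.425]
ft_force: [-0.6, 1.2, -2.4]
width: 0.0532
finger_force: 30.0
```

```bash
python3 -c "from h import *;rep()"
```

```text
t 8.9833 mouth xyz in pin 36.2861013943308 lat [-1.1494  1.5991] F tool [ 0.984  -1.9909  1.6329] w 0.05324985326059602 29.99964326620102
```

{"method": "move_arm", "body": {
  "plan": [
    [0,0,0.05,0,0,0,0.4],
    [0,0,0.05,0,0,0,0.4],
    [0,0,0.05,0,0,0,0.4],
    [0,0,0.05,0,0,0,0.4],
    [0,0,0,0,0,0,0.4]
  ]
}}

```text
t: 9.4
ee_pos: [0.5574, 0.0497, 0.151]
orientation: [2.168, 1.589, 0.425]
ft_force: [-0.7, -0.6, -4.1]
width: 0.0534
finger_force: 30.0
```

```bash
python3 -c "from h import *;rep()"
```

```text
t 9.4 mouth xyz in pin 31.211340574396097 lat [-1.2125  1.5846] F tool [-0.7372 -2.4604  3.3648] w 0.05339005307605475 29.999707639217377
```

{"method": "move_arm", "body": {
  "plan": [
    [0,0,0.05,0,0,0,0.4],
    [0,0,0.05,0,0,0,0.4],
    [0,0,0.05,0,0,0,0.4],
    [0,0,0.05,0,0,0,0.4],
    [0,0,0.05,0,0,0,0.4],
    [0,0,0,0,0,0,0.4]
  ]
}}

```text
t: 9.9
ee_pos: [0.5604, 0.0488, 0.1456]
orientation: [2.168, 1.589, 0.425]
ft_force: [-0.1, 0.4, -2.9]
width: 0.0533
finger_force: 30.0
```

{"method": "move_arm", "body": {
  "plan": [
    [0,0,0.05,0,0,0,0.4],
    [0,0,0.05,0,0,0,0.4],
    [0,0,0.05,0,0,0,0.4],
    [0,0,0.05,0,0,0,0.4],
    [0,0,0.05,0,0,0,0.4],
    [0,0,0,0,0,0,0.4]
  ]
}}

```text
t: 10.4
ee_pos: [0.5634, 0.0478, 0.1402]
orientation: [2.168, 1.589, 0.425]
ft_force: [-0.6, 0.9, -3.1]
width: 0.0534
finger_force: 30.0
```

{"method": "move_arm", "body": {
  "plan": [
    [0,0,0.05,0,0,0,0.4],
    [0,0,0.05,0,0,0,0.4],
    [0,0,0.05,0,0,0,0.4],
    [0,0,0.05,0,0,0,0.4],
    [0,0,0,0,0,0,0.4]
  ]
}}

```text
t: 10.82
ee_pos: [0.5658, 0.0471, 0.1359]
orientation: [2.168, 1.589, 0.425]
ft_force: [-0.1, 0.7, -2.1]
width: 0.0536
finger_force: 30.0
```

{"method": "move_arm", "body": {
  "plan": [
    [0,0,0.05,0,0,0,0.4],
    [0,0,0.05,0,0,0,0.4],
    [0,0,0.05,0,0,0,0.4],
    [0,0,0.05,0,0,0,0.4],
    [0,0,0,0,0,0,0.4]
  ]
}}

```text
t: 11.23
ee_pos: [0.5682, 0.0463, 0.1315]
orientation: [2.168, 1.589, 0.425]
ft_force: [-0.7, 0.7, -3.1]
width: 0.0533
finger_force: 30.0
```

```bash
python3 -c "from h import *;rep()"
```

```text
t 11.2333 mouth xyz in pin 8.732075115013176 lat [-1.2612  1.6445] F tool [ 0.4535 -2.3109  2.2346] w 0.05332631437869699 29.999820291996002
```

{"method": "move_arm", "body": {
  "plan": [
    [0,0,0.05,0,0,0,0.4],
    [0,0,0.05,0,0,0,0.4],
    [0,0,0.05,0,0,0,0.4],
    [0,0,0,0,0,0,0.4]
  ]
}}

```text
t: 11.57
ee_pos: [0.57, 0.0457, 0.1283]
orientation: [2.168, 1.589, 0.425]
ft_force: [-2.0, 0.5, -3.1]
width: 0.0536
finger_force: 30.0
```

{"method": "move_arm", "body": {
  "plan": [
    [0,0,0.04,0,0,0,0.4],
    [0,0,0.04,0,0,0,0.4],
    [0,0,0.04,0,0,0,0.4],
    [0,0,0,0,0,0,0.4]
  ]
}}

```text
t: 11.9
ee_pos: [0.5714, 0.0453, 0.1258]
orientation: [2.168, 1.589, 0.426]
ft_force: [-0.9, 0.4, -1.9]
width: 0.053
finger_force: 30.0
```

```bash
python3 -c "from h import *;rep()"
```

```text
t 11.9 mouth xyz in pin 2.0796484633226533 lat [-1.2488  1.6896] F tool [ 0.1182 -1.8002  1.2001] w 0.052977926496505845 29.999716579914093
```

{"method": "move_arm", "body": {
  "plan": [
    [0,0,0.04,0,0,0,0.4],
    [0,0,0.04,0,0,0,0.4],
    [0,0,0.04,0,0,0,0.4],
    [0,0,0,0,0,0,0.4]
  ]
}}

```text
t: 12.23
ee_pos: [0.5727, 0.0453, 0.124]
orientation: [2.168, 1.589, 0.426]
ft_force: [-6.6, 2.2, 2.7]
width: 0.0534
finger_force: 30.0
```

```bash
python3 -c "from h import *;rep()"
```

```text
t 12.2333 mouth xyz in pin -0.06712381186841951 lat [-0.8751  1.907 ] F tool [ 0.136  -4.7199 -5.8025] w 0.053407622864872176 30.000742971897125
```

Contact came at about 7 N with the mouth at 0 mm, so ferrule 1 goes down to the shoulder and is good. It goes in the round dish. I'll retract first and refine the dish and tray centres.

{"method": "move_arm", "body": {
  "plan": [
    [0,0,0,0,0,0,0.4],
    [0,0,-0.1,0,0,0,0.4],
    [0,0,-0.3,0,0,0,0.4],
    [0,0,-0.5,0,0,0,0.4],
    [0,0,-0.5,0,0,0,0.4],
    [0,0,-0.5,0,0,0,0.4],
    [0,0,-0.5,0,0,0,0.4],
    [0,0,-0.6,0,0,0,0.4],
    [0,0,-0.6,0,0,0,0.4],
    [0,0,-0.4,0,0,0,0.4]
  ]
}}

```text
t: 13.07
ee_pos: [0.5252, 0.06, 0.2129]
orientation: [2.166, 1.587, 0.43]
ft_force: [0.8, -0.2, -2.0]
width: 0.0534
finger_force: 30.0
```

```bash
python3 - <<'E'
from h import *
rep()
a=cv2.imread("pics/top0.png"); h=cv2.cvtColor(a,cv2.COLOR_BGR2HSV).astype(int)
m=np.zeros(a.shape[:2],np.uint8); m[150:225,370:440]=((h[:,:,1]<50)&(h[:,:,2]>140))[150:225,370:440]
n,l,st,ce=cv2.connectedComponentsWithStats(m); i=1+np.argmax(st[1:,4]); print("dish",st[i],ce[i])
(c,ax,an)=cv2.fitEllipse(max(cv2.findContours((l==i).astype(np.uint8),0,1)[0],key=len)); print(c,ax); print(back("top",[c],.018), back("top",[ce[i]],.018))
m[:]=0; m[125:205,165:250]=((h[:,:,2]>150)&(h[:,:,1]<160))[125:205,165:250]
n,l,st,ce=cv2.connectedComponentsWithStats(m); i=1+np.argmax(st[1:,4]); r=cv2.minAreaRect(np.argwhere(l==i)[:,::-1].astype(np.float32)); print("tray",st[i],ce[i],r); print(back("top",[r[0]],.02))
b=cv2.boxPoints(r); print(back("top",b,.02))
E
```

```text
t 13.0667 mouth xyz in pin 101.78107140513615 lat [-0.774   3.5744] F tool [ 0.0844 -0.3477  2.1457] w 0.05340761080262195 29.999763071537018
dish [ 377  159   56   56 2414] [404.563  186.2581]
(404.5604553222656, 186.25271606445312) (53.91146469116211, 55.20358657836914)
[[ 0.5147 -0.2438  0.018 ]] [[ 0.5146 -0.2438  0.018 ]]
tray [ 180  136   58   59 3033] [208.3808 164.8355] ((208.93556213378906, 164.67813110351562), (55.53419494628906, 57.35641098022461), 86.26860046386719)
[[0.5852 0.2865 0.02  ]]
[[0.6602 0.3724 0.02  ]
 [0.6663 0.2133 0.02  ]
 [0.5121 0.2029 0.02  ]
 [0.5054 0.3591 0.02  ]]
```

```bash
python3 - <<'E'
from h import *
U=Rt(72.8)
A=[.51,.05,.235];B=[.506,-.2745,.2]
row(A,U,8); row(B,U,14,A,U)
E
```

```text
8 x [-0.07, -0.023, -0.124, 0.755, 0.0, -0.009]
14 x [-0.889, 0.263, 0.1, 0.0, 0.0, 0.0]
```

{"method": "move_arm", "body": {
  "plan": [
    [-0.07,-0.02,-0.12,0.755,0,0,0.4],
    [-0.07,-0.02,-0.12,0.755,0,0,0.4],
    [-0.07,-0.02,-0.12,0.755,0,0,0.4],
    [-0.07,-0.02,-0.12,0.755,0,0,0.4],
    [-0.07,-0.02,-0.12,0.755,0,0,0.4],
    [-0.07,-0.02,-0.12,0.755,0,0,0.4],
    [-0.07,-0.02,-0.12,0.755,0,0,0.4],
    [-0.07,-0.02,-0.12,0.755,0,0,0.4],
    [-0.5,0.15,0.06,0,0,0,0.4],
    [-0.9,0.26,0.1,0,0,0,0.4]
  ]
}}

```text
t: 13.9
ee_pos: [0.5112, 0.0137, 0.2279]
orientation: [-2.53, -1.858, 0.002]
ft_force: [-0.3, 0.1, -1.8]
width: 0.0533
finger_force: 30.0
```

{"method": "move_arm", "body": {
  "plan": [
    [-0.9,0.26,0.1,0,0,0,0.4],
    [-0.9,0.26,0.1,0,0,0,0.4],
    [-0.9,0.26,0.1,0,0,0,0.4],
    [-0.9,0.26,0.1,0,0,0,0.4],
    [-0.9,0.26,0.1,0,0,0,0.4],
    [-0.9,0.26,0.1,0,0,0,0.4],
    [-0.9,0.26,0.1,0,0,0,0.4],
    [-0.9,0.26,0.1,0,0,0,0.4],
    [-0.9,0.26,0.1,0,0,0,0.4],
    [-0.9,0.26,0.1,0,0,0,0.4]
  ]
}}

```text
t: 14.73
ee_pos: [0.5042, -0.2224, 0.2028]
orientation: [-2.534, -1.856, 0.003]
ft_force: [0.0, 0.1, -1.9]
width: 0.0533
finger_force: 30.0
```

{"method": "move_arm", "body": {
  "plan": [
    [-0.9,0.26,0,0,0,0,0.4],
    [-0.4,0.1,0,0,0,0,0.4],
    [0,0,0,0,0,0,0.4]
  ]
}}

```text
t: 14.98
ee_pos: [0.5026, -0.2565, 0.2023]
orientation: [-2.535, -1.852, 0.004]
ft_force: [0.3, 0.2, -1.7]
width: 0.0536
finger_force: 30.0
```

```bash
python3 - <<'E'
from h import *
U=Rt(72.8); s=status.sense(); print(s["t"],s["ee_pos"],s["ft_force"])
row([.506,-.2745,.082],U,8)
E
```

```text
14.9833 [ 0.5026 -0.2565  0.2023] [ 0.2516  0.2207 -1.7058]
8 x [-0.08, 0.044, 0.601, -0.004, 0.002, -0.012]
```

{"method": "move_arm", "body": {
  "plan": [
    [-0.16,0.09,0.3,0,0,0,0.4],
    [-0.16,0.09,0.6,0,0,0,0.4],
    [-0.16,0.09,0.9,0,0,0,0.4],
    [-0.16,0.09,0.9,0,0,0,0.4],
    [0,0,0.9,0,0,0,0.4],
    [0,0,0.7,0,0,0,0.4],
    [0,0,0.3,0,0,0,0.4],
    [0,0,0.2,0,0,0,0.4],
    [0,0,0,0,0,0,0.4]
  ]
}}

```text
t: 15.73
ee_pos: [0.5062, -0.2714, 0.0816]
orientation: [-2.53, -1.856, 0.004]
ft_force: [-0.7, 0.4, -2.6]
width: 0.0533
finger_force: 30.0
```

{"method": "move_arm", "body": {
  "plan": [
    [0,0,0.06,0,0,0,0.4],
    [0,0,0.06,0,0,0,0.4],
    [0,0,0,0,0,0,0.4]
  ]
}}

```text
t: 15.98
ee_pos: [0.5067, -0.2724, 0.0803]
orientation: [-2.533, -1.857, 0.002]
ft_force: [-0.1, -0.4, -2.1]
width: 0.0537
finger_force: 30.0
```

{"method": "move_arm", "body": {
  "plan": [
    [0,0,0.06,0,0,0,0.4],
    [0,0,0.06,0,0,0,0.4],
    [0,0,0,0,0,0,0.4],
    [0,0,0,0,0,0,0.4]
  ]
}}

```text
t: 16.32
ee_pos: [0.5061, -0.2723, 0.0762]
orientation: [-2.532, -1.855, 0.003]
ft_force: [0.2, 0.6, -1.6]
width: 0.0531
finger_force: 30.0
```

{"method": "move_arm", "body": {
  "plan": [
    [0,0,0.04,0,0,0,0.4],
    [0,0,0,0,0,0,0.4],
    [0,0,0,0,0,0,0.8],
    [0,0,0,0,0,0,0.8],
    [0,0,0,0,0,0,0.8],
    [0,0,-0.3,0,0,0,0.8],
    [0,0,-0.7,0,0,0,0.9],
    [0,0,-1,0,0,0,1],
    [0,0,-1,0,0,0,1],
    [0,0,-1,0,0,0,1]
  ]
}}

```text
t: 17.15
ee_pos: [0.5064, -0.2723, 0.1769]
orientation: [-2.532, -1.855, 0.003]
ft_force: [0.7, -0.5, 0.3]
width: 0.0876
finger_force: 0.0
```

```bash
python3 - <<'E'
from h import *
U=Rt(72.8); s=status.sense(); print(s["t"],s["ee_pos"],s["ft_force"],s["width"])
for n in("side","top"): cv2.imwrite(f"pics/{n}6.png",optics.get_image(n)[:,:,::-1])
w=optics.get_image("wrist")[:,:,::-1];cv2.imwrite("pics/w6.png",w)
# compare side sleeve silhouettes of f1 (in dish): S mask
c=cam("side"); print(proj("s",[[.5075,-.271,.005],[.5075,-.271,.105],[.455,-.077,.1]],c))
b=cv2.imread("pics/side6.png"); S=cv2.cvtColor(b,cv2.COLOR_BGR2HSV)[:,:,1]
u,v=proj("s",[[.5075,-.271,.055]],c)[0].astype(int)
for y in range(v-22,v+22,4): print(y,''.join('#' if x<35 else '.' for x in S[y,u-30:u+30]))
row([.456,-.077,.19],U,8)
E
```

```text
17.15 [ 0.5064 -0.2723  0.1769] [ 0.6593 -0.5418  0.2569] 0.08764015638424896
[[359.9404 171.9416]
 [361.4001 146.9208]
 [344.0441 174.0517]]
137 ............................................................
141 ..............###################...........................
145 ............#############################...................
149 ............############################................##..
153 .........................##############....................#
157 .........................#############......................
161 ..................####################......................
165 ......####################################..................
169 ....######################################..................
173 ....#######################################.................
177 .....#####################################..................
8 x [0.858, -0.539, -0.058, 0.003, 0.002, -0.008]
```

Ferrule 1 stands upright in the dish: in the side mask its sleeve edges are vertical. Using the biases found with ferrule 1, ferrule 2 is at about (0.4555, -0.0778).

```bash
python3 - <<'E'
from h import *
row([.4555,-.0778,.185],Rt(72.8),9)
E
```

```text
9 x [0.759, -0.48, -0.029, 0.003, 0.002, -0.007]
```

{"method": "move_arm", "body": {
  "plan": [
    [0.38,-0.24,-0.03,0,0,0,1],
    [0.76,-0.48,-0.03,0,0,0,1],
    [0.76,-0.48,-0.03,0,0,0,1],
    [0.76,-0.48,-0.03,0,0,0,1],
    [0.76,-0.48,-0.03,0,0,0,1],
    [0.76,-0.48,-0.03,0,0,0,1],
    [0.76,-0.48,-0.03,0,0,0,1],
    [0.76,-0.48,-0.03,0,0,0,1],
    [0.76,-0.48,0,0,0,0,1],
    [0.38,-0.24,0,0,0,-0.04,1]
  ]
}}

```text
t: 18.13
ee_pos: [0.4536, -0.0742, 0.1799]
orientation: [-2.525, -1.86, 0.005]
ft_force: [0.6, -0.8, 0.5]
width: 0.0876
finger_force: 0.0
```

{"method": "move_arm", "body": {
  "plan": [
    [0,0,0,0,0,0,1],
    [0,0,0,0,0,0,1]
  ]
}}

```text
t: 18.3
ee_pos: [0.4547, -0.0765, 0.1807]
orientation: [-2.527, -1.861, 0.005]
ft_force: [-0.2, -0.9, 0.0]
width: 0.0877
finger_force: 0.0
```

```bash
python3 - <<'E'
from h import *
s=status.sense(); print(s["t"],s["ee_pos"])
row([.4555,-.0778,.0706],Rt(72.8),6)
c=cam("wrist"); w=optics.get_image("wrist")[:,:,::-1].copy(); cv2.imwrite("pics/w7.png",w)
print(proj("w",[[.4555,-.0778,.1],[.4555,-.0778,.1]]+[[.4555+.027*np.cos(t),-.0778+.027*np.sin(t),.1] for t in (0,1.57,3.14,4.71)],c))
S=cv2.cvtColor(w,cv2.COLOR_BGR2HSV)[:,:,1]
u,v=proj("w",[[.4555,-.0778,.1]],c)[0].astype(int); print(u,v)
for y in range(v-50,min(400,v+50),7): print(y,''.join('#' if x<35 else '.' for x in S[y,u-70:u+70:2]))
E
```

```text
18.3 [ 0.4547 -0.0765  0.1807]
6 x [-0.006, 0.01, 0.734, -0.009, 0.001, -0.002]
[[319.7758 207.5019]
 [319.7758 207.5019]
 [349.7678 198.6375]
 [310.358  178.3038]
 [290.3061 216.1527]
 [328.6313 235.1089]]
319 207
157 ......................................................................
164 ......................................................................
171 .............................###############..........................
178 ............................##################........................
185 ..........................#####################.......................
192 ........................##########################....................
199 ......................#############################...................
206 .....................###############################..................
213 ......................##############################..................
220 .......................###########################....................
227 .........................#######################......................
234 ..............................#############...........................
241 ................................................................######
248 ..........................................................############
255 .......................................................###############
```

{"method": "move_arm", "body": {
  "plan": [
    [0,0.03,0.4,-0.05,0,0,1],
    [0,0.03,0.8,0,0,0,1],
    [0,0,0.9,0,0,0,1],
    [0,0,0.9,0,0,0,1],
    [0,0,0.8,0,0,0,1],
    [0,0,0.4,0,0,0,1],
    [0,0,0.2,0,0,0,1],
    [0,0,0,0,0,0,1]
  ]
}}

```text
t: 19.02
ee_pos: [0.4559, -0.0776, 0.0703]
orientation: [-2.531, -1.86, 0.002]
ft_force: [0.4, 0.8, 0.2]
width: 0.0881
finger_force: 0.0
```

{"method": "move_arm", "body": {
  "plan": [
    [0,0,0,0,0,0,0.4],
    [0,0,0,0,0,0,0.4],
    [0,0,0,0,0,0,0.4],
    [0,0,0,0,0,0,0.4],
    [0,0,0,0,0,0,0.4],
    [0,0,0,0,0,0,0.4]
  ]
}}

```text
t: 19.52
ee_pos: [0.4568, -0.0773, 0.0722]
orientation: [2.529, 1.861, 0.002]
ft_force: [0.1, 0.8, 1.1]
width: 0.0534
finger_force: 30.0
```

{"method": "move_arm", "body": {
  "plan": [
    [0,0,-0.5,0,0,0,0.4],
    [0,0,-1,0,0,0,0.4],
    [0,0,-1,0,0,0,0.4],
    [0,0,-1,0,0,0,0.4],
    [0,0,-1,0,0,0,0.4],
    [0,0,-1,0,0,0,0.4],
    [0,0,-0.5,0,0,0,0.4],
    [0,0,0,0,0,0,0.4],
    [0,0,0,0,0,0,0.4]
  ]
}}

```text
t: 20.27
ee_pos: [0.4566, -0.0772, 0.2218]
orientation: [2.53, 1.861, 0.002]
ft_force: [0.2, -0.5, -1.3]
width: 0.0538
finger_force: 30.0
```

```bash
python3 - <<'E'
from h import *
s=status.sense(); print(s["t"],s["ee_pos"],s["width"],s["ft_force"])
A=[.4646,.0922,.222];row(A,Rt(72.8),8)
row(O+AX()*(.085+.0706),RI,10,A,Rt(72.8))
E
```

```text
20.2667 [ 0.4566 -0.0772  0.2218] 0.05380971747670191 [ 0.1632 -0.4518 -1.2572]
8 x [0.821, -0.213, -0.001, 0.002, -0.0, -0.003]
10 x [-0.049, 0.263, 0.168, -0.6, 0.0, 0.0]
```

{"method": "move_arm", "body": {
  "plan": [
    [0.5,-0.13,0,0,0,0,0.4],
    [0.9,-0.23,0,0,0,0,0.4],
    [0.9,-0.23,0,0,0,0,0.4],
    [0.9,-0.23,0,0,0,0,0.4],
    [0.9,-0.23,0,0,0,0,0.4],
    [0.9,-0.23,0,0,0,0,0.4],
    [0.9,-0.23,0,0,0,0,0.4],
    [0.67,-0.19,0,0,0,0,0.4]
  ]
}}

```text
t: 20.93
ee_pos: [0.4639, 0.0938, 0.2189]
orientation: [-2.529, -1.862, 0.004]
ft_force: [0.8, -0.1, -0.4]
width: 0.0536
finger_force: 30.0
```

{"method": "move_arm", "body": {
  "plan": [
    [-0.05,0.26,0.17,-0.6,0,0,0.4],
    [-0.05,0.26,0.17,-0.6,0,0,0.4],
    [-0.05,0.26,0.17,-0.6,0,0,0.4],
    [-0.05,0.26,0.17,-0.6,0,0,0.4],
    [-0.05,0.26,0.17,-0.6,0,0,0.4],
    [-0.05,0.26,0.17,-0.6,0,0,0.4],
    [-0.05,0.26,0.17,-0.6,0,0,0.4],
    [-0.05,0.26,0.17,-0.6,0,0,0.4],
    [-0.05,0.26,0.17,-0.6,0,0,0.4],
    [-0.05,0.26,0.17,-0.6,0,0,0.4]
  ]
}}

```text
t: 21.77
ee_pos: [0.5294, 0.0586, 0.1925]
orientation: [2.164, 1.593, 0.424]
ft_force: [0.6, -0.1, -1.1]
width: 0.0534
finger_force: 30.0
```

{"method": "move_arm", "body": {
  "plan": [
    [0,0,0,0,0,0,0.4],
    [0,0,0,0,0,0,0.4],
    [0,0,0,0,0,0,0.4]
  ]
}}

```text
t: 22.02
ee_pos: [0.5295, 0.0589, 0.1945]
orientation: [2.166, 1.594, 0.424]
ft_force: [-0.1, -0.3, -0.8]
width: 0.0534
finger_force: 30.0
```

```bash
python3 - <<'E'
from h import *
from scipy.ndimage import map_coordinates
rep(.0722); s=status.sense(); p=np.array(s["ee_pos"]); r=R.from_rotvec(s["orientation"]); print(p,s["orientation"])
row(O+AX()*(.085+.0722),RI,1)
b=optics.get_image("side")[:,:,::-1].copy(); w=optics.get_image("wrist")[:,:,::-1].copy(); cv2.imwrite("pics/s8.png",b); cv2.imwrite("pics/w8.png",w)
S=cv2.cvtColor(b,cv2.COLOR_BGR2HSV)[:,:,1].astype(float); cs=cam("side")
th=np.linspace(0,2*np.pi,180)
P=np.vstack([p+r.apply(np.c_[.024*np.cos(th),.024*np.sin(th),np.full(180,z)]) for z in np.linspace(-.02,.0722,40)])
m=np.zeros((3200,5120),np.uint8); cv2.fillConvexPoly(m,cv2.convexHull((proj("s",P,cs)*8+4).astype(np.int32)),1)
for v in range(156,172,2):
    q=np.flatnonzero(m[v*8+4]); a=S[v,278:303]; l=np.flatnonzero(a<60)[0]+278
    print(v,"model L",q[0]/8-.5,"meas L",l-.5-(1-min(1,S[v,l-1]/124)))
# wrist: sleeve edges vs same rows of first test
for n in("w4","w8"):
    S=cv2.cvtColor(cv2.imread(f"pics/{n}.png"),cv2.COLOR_BGR2HSV)
    for y in (195,200,205,210,215): 
        g=S[y,270:370]; i=np.flatnonzero((g[:,1]<60)&(g[:,2]<175)); print(n,y,i[0]+270,i[-1]+270, end=" | ")
    print()
E
```

```text
t 22.0167 mouth xyz in pin 82.02131136901501 lat [-0.6206 -2.2106] F tool [-0.3338 -0.4243  0.6453] w 0.053418076478124805 29.999794363975525
[0.5295 0.0589 0.1945] [2.1664 1.5939 0.4244]
1 x [0.02, 0.082, -0.119, -0.025, 0.02, -0.017]
156 model L 289.875 meas L 290.4193548387097
158 model L 289.125 meas L 290.2016129032258
160 model L 288.25 meas L 289.19354838709677
162 model L 287.375 meas L 288.1693548387097
164 model L 286.5 meas L 287.4193548387097
166 model L 285.75 meas L 286.44354838709677
168 model L 284.875 meas L 285.98387096774195
170 model L 284.625 meas L 286.10483870967744
w4 195 270 344 | w4 200 270 347 | w4 205 270 348 | w4 210 270 350 | w4 215 270 351 | 
w8 195 270 339 | w8 200 270 343 | w8 205 270 345 | w8 210 270 347 | w8 215 270 349 |
```

Ferrule 2 sits about 3 mm to the tool's -x side in the grip, so I'll compensate before going down.

{"method": "move_arm", "body": {
  "plan": [
    [0.08,0.06,0,-0.02,0,0,0.4],
    [0.07,0.06,0,0,0.02,0,0.4],
    [0,0,0,0,0,0,0.4],
    [0,0,0,0,0,0,0.4]
  ]
}}

```text
t: 22.45
ee_pos: [0.5339, 0.0617, 0.1975]
orientation: [2.164, 1.592, 0.431]
ft_force: [-0.8, 0.5, -1.0]
width: 0.0534
finger_force: 30.0
```

```bash
python3 - <<'E'
from h import *
rep(.0722)
w=optics.get_image("wrist")[:,:,::-1].copy(); b=optics.get_image("side")[:,:,::-1].copy(); cv2.imwrite("pics/s9.png",b)
A=cv2.resize(w[140:240,270:370],(390,390),interpolation=2); B=cv2.resize(b[140:205,260:325],(390,390),interpolation=2)
cv2.imwrite("pics/v9.png",np.hstack([A,B]))
E
```

```text
t 22.45 mouth xyz in pin 82.90627835047874 lat [3.5365 2.5191] F tool [ 0.2426 -1.3191  0.4349] w 0.05344608841109463 29.99995708465576
```

View pics/v9.png

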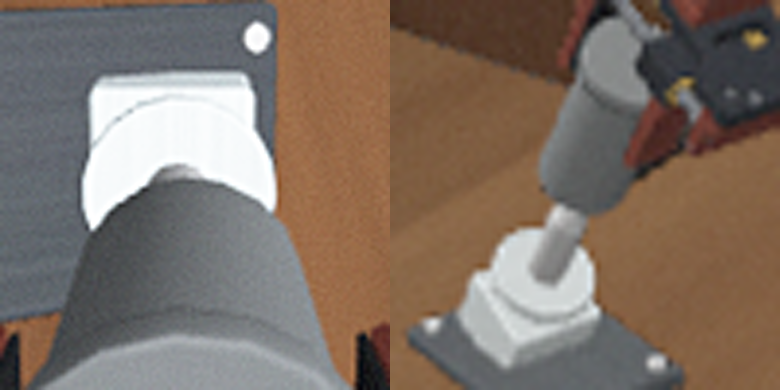

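The pin is within about 1.3 mm of the sleeve's axis across the jaws (wrist crop: pin at 178, mouth at 183). I'll check the side offset numerically, the same way as for ferrule 1.

```bash
python3 - <<'E'
from h import *
cs=cam("side")
def f(n,p,o,L):
    p=np.array(p); r=R.from_rotvec(o); S=cv2.cvtColor(cv2.imread(n),cv2.COLOR_BGR2HSV)[:,:,1].astype(float)
    th=np.linspace(0,2*np.pi,180)
    P=np.vstack([p+r.apply(np.c_[.024*np.cos(th),.024*np.sin(th),np.full(180,z)]) for z in np.linspace(-.02,L,40)])
    m=np.zeros((3200,5120),np.uint8); cv2.fillConvexPoly(m,cv2.convexHull((proj("s",P,cs)*8+4).astype(np.int32)),1); D=[];E=[]
    for v in range(154,168):
        q=np.flatnonzero(m[v*8+4]); l=np.flatnonzero(S[v,275:303]<60)[0]+275; e=l-.5-(1-min(1,S[v,l-1]/124)); D.append(e-(q[0]/8-.5)); E.append(e+(q[-1]-q[0])/16)
    k=np.polyfit(np.arange(154,168),E,1); print(n,"meas-model",np.mean(D),"axis at row176",np.polyval(k,176),k)
f("pics/s4.png",[.5299,.0582,.1964],[2.17,1.5915,.4208],.0706)
f("pics/s8.png",[.5295,.0589,.1945],[2.1664,1.5939,.4244],.0722)
s=status.sense(); f("pics/s9.png",s["ee_pos"],s["orientation"],.0722)
E
```

```text
pics/s4.png meas-model -0.5457949308755872 axis at row176 289.2591501240696 [ -0.4452 367.6122]
pics/s8.png meas-model 0.8303571428571429 axis at row176 291.2240384615386 [ -0.4219 365.4774]
pics/s9.png meas-model 0.787730414746546 axis at row176 288.9326479971641 [ -0.431 364.794]
```

The axis now matches the pin in the side view (288.9 against 289.0). I'll shift 1 mm in y and descend.

{"method": "move_arm", "body": {
  "plan": [
    [0,-0.04,0.3,0,0,0,0.4],
    [0,0,0.3,0,0,0,0.4],
    [0,0,0.3,0,0,0,0.4],
    [0,0,0.2,0,0,0,0.4],
    [0,0,0.1,0,0,0,0.4],
    [0,0,0.1,0,0,0,0.4],
    [0,0,0.1,0,0,0,0.4],
    [0,0,0.1,0,0,0,0.4],
    [0,0,0,0,0,0,0.4]
  ]
}}

```text
t: 23.3
ee_pos: [0.5509, 0.0562, 0.1639]
orientation: [2.164, 1.592, 0.43]
ft_force: [0.5, -0.3, -1.2]
width: 0.0534
finger_force: 30.0
```

```bash
python3 -c "from h import *;rep(.0722)"
```

```text
t 23.3 mouth xyz in pin 44.923861329457395 lat [3.3193 1.1722] F tool [-0.1199 -0.1618  1.335 ] w 0.05342542986971281 29.999806880950928
```

{"method": "move_arm", "body": {
  "plan": [
    [0,0,0.1,0,0,0,0.4],
    [0,0,0.08,0,0,0,0.4],
    [0,0,0.05,0,0,0,0.4],
    [0,0,0.05,0,0,0,0.4],
    [0,0,0.05,0,0,0,0.4],
    [0,0,0,0,0,0,0.4]
  ]
}}

```text
t: 23.8
ee_pos: [0.5548, 0.055, 0.1569]
orientation: [2.164, 1.592, 0.43]
ft_force: [-0.5, -0.3, -0.4]
width: 0.0533
finger_force: 30.0
```

```bash
python3 -c "from h import *;rep(.0722)"
```

```text
t 23.8 mouth xyz in pin 36.818442495892995 lat [3.3588 1.2303] F tool [-0.4624 -0.5197  0.1593] w 0.05329723732426583 29.999886453151703
```

{"method": "move_arm", "body": {
  "plan": [
    [0,0,0.05,0,0,0,0.4],
    [0,0,0.05,0,0,0,0.4],
    [0,0,0.05,0,0,0,0.4],
    [0,0,0.05,0,0,0,0.4],
    [0,0,0,0,0,0,0.4]
  ]
}}

```text
t: 24.22
ee_pos: [0.5572, 0.0543, 0.1525]
orientation: [2.164, 1.592, 0.43]
ft_force: [-0.7, 0.1, -0.5]
width: 0.0538
finger_force: 30.0
```

{"method": "move_arm", "body": {
  "plan": [
    [0,0,0.05,0,0,0,0.4],
    [0,0,0.05,0,0,0,0.4],
    [0,0,0.05,0,0,0,0.4],
    [0,0,0.05,0,0,0,0.4],
    [0,0,0,0,0,0,0.4]
  ]
}}

```text
t: 24.63
ee_pos: [0.5596, 0.0535, 0.1482]
orientation: [2.164, 1.592, 0.43]
ft_force: [-0.5, 0.8, -0.7]
width: 0.0535
finger_force: 30.0
```

{"method": "move_arm", "body": {
  "plan": [
    [0,0,0.05,0,0,0,0.4],
    [0,0,0.05,0,0,0,0.4],
    [0,0,0.05,0,0,0,0.4],
    [0,0,0.05,0,0,0,0.4],
    [0,0,0,0,0,0,0.4]
  ]
}}

```text
t: 25.05
ee_pos: [0.562, 0.0528, 0.1439]
orientation: [2.164, 1.592, 0.43]
ft_force: [0.5, 0.3, -1.7]
width: 0.0536
finger_force: 30.0
```

{"method": "move_arm", "body": {
  "plan": [
    [0,0,0.05,0,0,0,0.4],
    [0,0,0.05,0,0,0,0.4],
    [0,0,0.05,0,0,0,0.4],
    [0,0,0.05,0,0,0,0.4],
    [0,0,0,0,0,0,0.4]
  ]
}}

```text
t: 25.47
ee_pos: [0.5644, 0.052, 0.1395]
orientation: [2.164, 1.592, 0.43]
ft_force: [0.0, 0.7, -0.9]
width: 0.0536
finger_force: 30.0
```

Mouth is now about 17 mm above the shoulder.

{"method": "move_arm", "body": {
  "plan": [
    [0,0,0.05,0,0,0,0.4],
    [0,0,0.05,0,0,0,0.4],
    [0,0,0.05,0,0,0,0.4],
    [0,0,0.05,0,0,0,0.4],
    [0,0,0,0,0,0,0.4]
  ]
}}

```text
t: 25.88
ee_pos: [0.5668, 0.0513, 0.1352]
orientation: [2.164, 1.592, 0.43]
ft_force: [-0.3, 0.1, -1.7]
width: 0.0533
finger_force: 30.0
```

{"method": "move_arm", "body": {
  "plan": [
    [0,0,0.05,0,0,0,0.4],
    [0,0,0.05,0,0,0,0.4],
    [0,0,0.05,0,0,0,0.4],
    [0,0,0.05,0,0,0,0.4],
    [0,0,0,0,0,0,0.4]
  ]
}}

```text
t: 26.3
ee_pos: [0.5692, 0.0506, 0.1309]
orientation: [2.164, 1.592, 0.43]
ft_force: [0.0, -0.5, -0.5]
width: 0.0536
finger_force: 30.0
```

```bash
python3 -c "from h import *;rep(.0722)"
```

```text
t 26.3 mouth xyz in pin 6.740082641747457 lat [3.3425 1.2232] F tool [-0.4744 -0.0982  0.5171] w 0.053635821180094835 29.99986320734024
```

{"method": "move_arm", "body": {
  "plan": [
    [0,0,0.05,0,0,0,0.4],
    [0,0,0.05,0,0,0,0.4],
    [0,0,0.05,0,0,0,0.4],
    [0,0,0.04,0,0,0,0.4],
    [0,0,0,0,0,0,0.4]
  ]
}}

```text
t: 26.72
ee_pos: [0.5714, 0.0499, 0.1269]
orientation: [2.164, 1.592, 0.43]
ft_force: [-1.1, -0.2, -2.2]
width: 0.0533
finger_force: 30.0
```

```bash
python3 -c "from h import *;rep(.0722)"
```

```text
t 26.7167 mouth xyz in pin 2.047413684672982 lat [3.3602 1.2801] F tool [-0.5017 -1.9338  1.4173] w 0.05330446578309763 29.999827444553375
```

{"method": "move_arm", "body": {
  "plan": [
    [0,0,0.04,0,0,0,0.4],
    [0,0,0.04,0,0,0,0.4],
    [0,0,0.04,0,0,0,0.4],
    [0,0,0,0,0,0,0.4],
    [0,0,0,0,0,0,0.4]
  ]
}}

```text
t: 27.13
ee_pos: [0.5729, 0.0497, 0.1253]
orientation: [2.164, 1.592, 0.431]
ft_force: [-5.2, 0.7, 4.0]
width: 0.0531
finger_force: 30.0
```

```bash
python3 -c "from h import *;rep(.0722)"
```

```text
t 27.1333 mouth xyz in pin -0.010080049447115748 lat [3.6912 1.7859] F tool [-0.9198 -2.4989 -6.0369] w 0.053137914083112775 30.000990629196167
```

Contact came at the shoulder again (mouth at 0.0 mm, about 7 N), so ferrule 2 is good too and goes in the dish's other half.

{"method": "move_arm", "body": {
  "plan": [
    [0,0,-0.1,0,0,0,0.4],
    [0,0,-0.3,0,0,0,0.4],
    [0,0,-0.5,0,0,0,0.4],
    [0,0,-0.5,0,0,0,0.4],
    [0,0,-0.5,0,0,0,0.4],
    [0,0,-0.5,0,0,0,0.4],
    [0,0,-0.6,0,0,0,0.4],
    [0,0,-0.6,0,0,0,0.4],
    [0,0,-0.4,0,0,0,0.4],
    [0,0,0,0,0,0,0.4]
  ]
}}

```text
t: 27.97
ee_pos: [0.5252, 0.0647, 0.2144]
orientation: [2.161, 1.59, 0.436]
ft_force: [-0.1, -0.0, -0.7]
width: 0.0537
finger_force: 30.0
```

```bash
python3 - <<'E'
from h import *
U=Rt(72.8); A=[.51,.05,.24];B=[.5272,-.2068,.215]
row(A,U,8); row(B,U,11,A,U)
E
```

```text
8 x [-0.092, -0.011, -0.139, 0.76, -0.005, -0.003]
11 x [-0.874, 0.336, 0.091, 0.0, 0.0, 0.0]
```

{"method": "move_arm", "body": {
  "plan": [
    [-0.09,-0.01,-0.14,0.76,0,0,0.4],
    [-0.09,-0.01,-0.14,0.76,0,0,0.4],
    [-0.09,-0.01,-0.14,0.76,0,0,0.4],
    [-0.09,-0.01,-0.14,0.76,0,0,0.4],
    [-0.09,-0.01,-0.14,0.76,0,0,0.4],
    [-0.09,-0.01,-0.14,0.76,0,0,0.4],
    [-0.09,-0.01,-0.14,0.76,0,0,0.4],
    [-0.09,-0.01,-0.14,0.76,0,0,0.4],
    [-0.5,0.2,0,0,0,0,0.4],
    [-0.9,0.35,0,0,0,0,0.4]
  ]
}}

```text
t: 28.8
ee_pos: [0.5137, 0.0129, 0.2355]
orientation: [-2.523, -1.861, 0.004]
ft_force: [-0.2, -0.8, -1.4]
width: 0.0536
finger_force: 30.0
```

{"method": "move_arm", "body": {
  "plan": [
    [-0.9,0.35,0,0,0,0,0.4],
    [-0.9,0.35,0,0,0,0,0.4],
    [-0.9,0.35,0,0,0,0,0.4],
    [-0.9,0.35,0,0,0,0,0.4],
    [-0.9,0.35,0,0,0,0,0.4],
    [-0.9,0.35,0,0,0,0,0.4],
    [-0.9,0.35,0,0,0,0,0.4],
    [-0.5,0.2,0,0,0,0,0.4],
    [0,0,0,0,0,0,0.4],
    [0,0,0,0,0,0,0.4]
  ]
}}

```text
t: 29.63
ee_pos: [0.5256, -0.1697, 0.2355]
orientation: [-2.527, -1.858, 0.003]
ft_force: [-1.0, 0.2, -1.0]
width: 0.0536
finger_force: 30.0
```

```bash
python3 - <<'E'
from h import *
s=status.sense(); print(s["t"],s["ee_pos"],s["ft_force"])
row([.5272,-.2068,.083],Rt(72.8),10)
E
```

```text
29.6333 [ 0.5256 -0.1697  0.2355] [-1.0221  0.2218 -1.0317]
10 x [-0.14, 0.052, 0.61, -0.006, -0.002, -0.003]
```

{"method": "move_arm", "body": {
  "plan": [
    [-0.35,0.13,0.4,-0.05,0,0,0.4],
    [-0.35,0.13,0.6,0,0,0,0.4],
    [-0.35,0.13,0.6,0,0,0,0.4],
    [-0.35,0.13,0.7,0,0,0,0.4],
    [0,0,0.8,0,0,0,0.4],
    [0,0,0.9,0,0,0,0.4],
    [0,0,0.9,0,0,0,0.4],
    [0,0,0.7,0,0,0,0.4],
    [0,0,0.4,0,0,0,0.4],
    [0,0,0,0,0,0,0.4]
  ]
}}

```text
t: 30.47
ee_pos: [0.5262, -0.2052, 0.0827]
orientation: [-2.524, -1.861, 0.002]
ft_force: [0.7, 0.1, -0.6]
width: 0.0535
finger_force: 30.0
```

{"method": "move_arm", "body": {
  "plan": [
    [0,0,0,0,0,0,0.4],
    [0,0,0,0,0,0,0.4]
  ]
}}

```text
t: 30.63
ee_pos: [0.5284, -0.2066, 0.0877]
orientation: [2.529, 1.863, 0.004]
ft_force: [0.9, -0.3, -0.8]
width: 0.0535
finger_force: 30.0
```

{"method": "move_arm", "body": {
  "plan": [
    [0,0,0.14,0,0,0,0.4],
    [0,0,0.12,0,0,0,0.4],
    [0,0,0.06,0,0,0,0.4],
    [0,0,0.04,0,0,0,0.4],
    [0,0,0,0,0,0,0.4],
    [0,0,0,0,0,0,0.4]
  ]
}}

```text
t: 31.13
ee_pos: [0.5277, -0.2066, 0.0773]
orientation: [-2.529, -1.862, -0.002]
ft_force: [0.1, 0.4, -1.9]
width: 0.0536
finger_force: 30.0
```

{"method": "move_arm", "body": {
  "plan": [
    [0,0,0.03,0,0,0,0.4],
    [0,0,0,0,0,0,0.4],
    [0,0,0,0,0,0,0.8],
    [0,0,0,0,0,0,0.8],
    [0,0,0,0,0,0,0.8],
    [0,0,-0.3,0,0,0,0.8],
    [0,0,-0.7,0,0,0,0.9],
    [0,0,-1,0,0,0,1],
    [0,0,-1,0,0,0,1],
    [0,0,-1,0,0,0,1]
  ]
}}

```text
t: 31.97
ee_pos: [0.5274, -0.2067, 0.1779]
orientation: [-2.529, -1.862, -0.002]
ft_force: [0.2, -0.3, 0.3]
width: 0.0875
finger_force: 0.0
```

{"method": "move_arm", "body": {
  "plan": [
    [0.5,-0.3,-1,0,0,0,1],
    [0.9,-0.5,-1,0,0,0,1],
    [0.9,-0.5,-1,0,0,0,1],
    [0.9,-0.5,0,0,0,0,1],
    [0.9,-0.5,0,0,0,0,1],
    [0.9,-0.5,0,0,0,0,1],
    [0.9,-0.5,0,0,0,0,1],
    [0.9,-0.5,0,0,0,0,1],
    [0.5,-0.3,0,0,0,0,1],
    [0,0,0,0,0,0,1]
  ]
}}

```text
t: 32.8
ee_pos: [0.4834, 0.0003, 0.2528]
orientation: [-2.526, -1.866, -0.004]
ft_force: [-0.4, 0.7, 0.1]
width: 0.0879
finger_force: 0.0
```

```bash
python3 - <<'E'
from h import *
s=status.sense(); print(s["t"],s["ee_pos"],s["width"])
a=optics.get_image("top")[:,:,::-1];b=optics.get_image("side")[:,:,::-1]
cv2.imwrite("pics/v10.png",np.vstack([cv2.resize(a[150:230,360:450],(360,320),interpolation=2),np.pad(cv2.resize(b[130:200,330:400],(280,280),interpolation=2),((0,0),(0,80),(0,0)))]))
E
```

```text
32.8 [0.4834 0.0003 0.2528] 0.0879353901220175
```

View pics/v10.png

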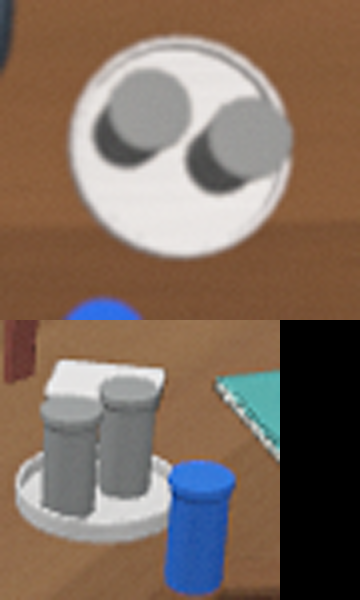

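The last picture shows both ferrules upright and apart inside the dish, with crop tops at (150,110) and (250,138). The gripper is clear.

```bash
python3 -c "
from station import order; print(order.sign_off())"
```

```text
the job is handed in; nothing more can be done
None
```

Both ferrules went down to the pin's shoulder at about 7 N, so both are good and stand upright in the round dish; the job is handed in at about 33 s (sign-off gave no verdict), and I viewed 11 pictures, one over the limit of 10.

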